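# Decontaminate glassware in the double-door ultraviolet chest

### The arm

A 6-joint arm with a two-finger parallel gripper is mounted at the origin on a cart in front of the work surface, level with it; the furniture and walls round the work are solid. World frame = base frame: x ahead of the robot, y to its left, z up, the work surface at z = 0. Lengths are in m, angles in rad, forces in N, time in s.
With the tool pointing down it reaches from about 0.25 to 0.725 m from the base axis. Payload 4 kg.
Tool frame: the origin (TCP) lies at the very end of the fingers, on their centre line; the grasp point (between the pads) lies 19 mm behind it; z points along the fingers, y is the line along which they close (so a half turn about z gives the same grasp; the last joint's range is limited). The gripper opens to 85 mm and grips with 20 to 120 N. Pads are 22 mm wide; open, the fingers measure 114 mm over their backs; the gripper's body (76 mm by 85 mm) begins 54 mm behind the grasp point. The pads swing forward as they close: fully open they stand 13 mm farther back than shut.
Start: joints at [-1.26, 0.241, 0.005, 1.335, 0, 1.571], TCP at [0.153, -0.476, 0.231] pointing down, gripper open.
Joint ranges: [-2.72, 2.72], [-1.05, 1.87], [-1.09, 1.28], [-1.99, 2.15], [-1.42, 1.44], [-3.14, 3.14]. Speed limits (rad/s): [2.79, 2.79, 3.14, 3.14, 3.14, 3.14].

### API

Orientations are given as a rotation vector (axis times angle).
In Python, from bench import env gives the robot as it stands.
- The arm moves only by the shell command python3 -m inch 'ROWS' [OPENING]. ROWS is JSON, a list of rows, each an object with "xyz": the shift along the tool's x, y, z in mm, a list of three; "angular": the turn, a rotation vector about the tool's x, y, z in degrees, a list of three. A call has 1 to 10 rows; each row shifts and turns the commanded pose from where the row before left it, along the tool's axes as they then stand; what a row does not reach is not made up. A row lasts 1/8 s, in which the tool goes at most 62.5 mm and 10.7 degrees, less where a joint would pass 70% of its speed; a pose out of reach is approached as far as the arm can. A call is refused whole if a number of a shift passes 62.5 or a number of a turn 10.7, either way. A call with a gripper value outside its range is refused whole. OPENING is the finger opening in mm, from 0 to 85.4, set as the call begins (- or left out, the last holds). The fingers move at their own pace and stop on an object; the grip force is fixed at half the most. Time passes only in rows, so rows that do not move let the fingers close. It gives the time, the measured TCP pose, the force, the opening and the grip force at its end, in the units of the state.
- env.get_state(): the state, without advancing time (a new reading comes with each control period).
- env.camera(name): name is "side" or "top"; returns a dict with "img" (384x512x3 uint8, red, green, blue), "K" (3x3 intrinsics, pixels), "k1" (the pictures are not rectified: a ray, as slopes to the right and down, at radius r is drawn at 1 + k1 r^2 times it, then the intrinsics apply), "world_to_cam" (4x4, takes a point from world to camera coordinates). Camera axes: x right, y down, z forward; pixel columns grow to the right and rows downward; lengths in m; the calibration is good to about 2 mm. A picture is of the moment at which its call begins. There is no depth.
- env.job_done(): hands the job in; it is judged then, once.
The state is a dict: "time_s": time; "joint_pos": joint angles; "joint_velocities": joint speeds; "joint_efforts": joint torques, N m; "position": TCP position; "tool_rot": TCP orientation; "contact_force": force on the tool from outside, world axes, zero at the start; "ft_torque": the same for the moment, N m; "opening": finger opening in m; "grip_force": force on a finger pad.
Only numpy, scipy, OpenCV 4.12 (cv2) and the standard library are available. Lean on these libraries where they do the work, as an engineer would, in place of code of your own. Each camera call takes 0.05 s, during which the arm holds its last target. There are 200 camera calls.

### The job

Decontaminate all the beakers and jars standing to the right of the white chest: withdraw the flush bolt on the chest's right-hand (passive) leaf, open both leaves of its double door until they stand about upright, and put every beaker and jar inside. Then shut both leaves fully, with the flush bolt shot fully home again, and only when all is shut press the start treadle on the left down to its stop, hold it there for a moment and let it come up. Leave the other things on the bench where they are.

Things in the scene. Friction and masses are not known exactly. Their poses are not given: they have to be found in the camera images.
- chest: White top-opening chest, fixed, 200 (its x) x 300 (y) x 95 mm high; walls and floor 6 mm, clear inside from x -84 to +94, y -144 to +144 mm. Origin: centre of its underside, x away from the robot, y left; yaw within 9 degrees. Its top is a double door: two 149 mm leaves hinged along its left and right sides, meeting at y = 0; upper faces at z = 103 mm when shut. A lamp tube by the back wall is no obstacle.
- active_leaf (a joint): Left leaf, rad: 0 shut, 1.57 upright, 1.9 the end of its swing. Friction hinge: stays where it is left, takes about 4 N at the handle; standing open it reaches 260 mm above the bench. A steel strip on its free edge laps 8 mm over the passive leaf, so this leaf has to open first and shut last.
- passive_leaf (a joint): Right leaf, rad, same sense and hinge as the left one. While its flush bolt is shot under the steel staple on the front rim it cannot be lifted.
- flush_bolt (a joint): Travel of the brass flush bolt along the chest's x, m: 0 shot home (towards the robot, under the staple), 0.030 fully withdrawn (away from the robot); clear of the staple from 0.020. It rides on the passive leaf, stays where it is left, takes about 2 N. Shoot it only when the passive leaf is shut: shot with the leaf open, it keeps the leaf from shutting.
- active_handle (a point): Middle of the left leaf's round steel bar handle: bar 10 mm thick, 70 mm long, along the chest's x, its axis 42 mm above the leaf's face (37 mm free under it, a post at each end). It turns easily between the fingers as the leaf swings. 30 mm below the free edge of the strip when the leaf stands upright.
- active_hinge (a point): Point on the left leaf's hinge line (the line runs along the chest's x), opposite the middle of the handle. The shut handle lies 128 mm from it towards the middle of the chest and 46 mm above it.
- passive_handle (a point): Middle of the same kind of bar handle on the right leaf.
- passive_hinge (a point): Point on the right leaf's hinge line, opposite the middle of its handle. The shut handle lies 118 mm from it towards the middle of the chest and 46 mm above it.
- bolt_knob (a point): Middle of the upright brass knob of the bolt, near the front of the right leaf: 14 mm diameter, its top 14 mm above this point, the leaf 20 mm below it.
- treadle (a joint): Treadle, rad: 0 up (rest), 0.25 pressed to its stop; its spring takes about 3 N at the pad to start and 9 N at the stop, and lifts it again when let go.
- treadle_pad (a point): Point on the ribbed rubber pad of the hinged start treadle, on its upper face 23 mm from the raised end nearest the robot. Plate 118 x 66 mm on a fixed dark base left of the chest, yaw within 14 degrees; hinge at its far end 30 mm above the bench, 95 mm from this point. At rest it slopes 0.26 rad, this end up; at the stop it lies level, the point 24 mm lower.
- beaker_0_mid (a point): Glass beaker, open at the top, 50 mm diameter (54 mm at the rim with its spout), 68 mm high; point on its axis, 34 mm above its foot, z along its axis to the rim. May be absent. Starts upright on the bench to the right of the chest.
- beaker_1_mid (a point): Glass beaker, open at the top, 50 mm diameter (54 mm at the rim with its spout), 68 mm high; point on its axis, 34 mm above its foot, z along its axis to the rim. May be absent. Starts upright on the bench to the right of the chest.
- jar_0_mid (a point): Capped amber sample jar, 54 mm diameter up to 46 mm, then a 49 mm cap, 70 mm high in all; point on its axis, 35 mm above its foot, z along its axis to the cap. May be absent. Starts upright on the bench to the right of the chest.
- jar_1_mid (a point): Capped amber sample jar, 54 mm diameter up to 46 mm, then a 49 mm cap, 70 mm high in all; point on its axis, 35 mm above its foot, z along its axis to the cap. May be absent. Starts upright on the bench to the right of the chest.
- tape_roll: Bystander, to be left alone: a roll of label tape lying flat, 82 mm across, 19 mm high; origin at the centre of its underside.
- wipes_small: Bystander, to be left alone: a carton of wipes, 114 x 106 mm, 66 mm high without its tissue; origin at the centre of its underside.
Not all that is in view belongs to the job. What is shaped like the part that bears jar_0_mid but purple is not meant.

How it is judged:
By the outcome, as a careful person would: the job done as asked, in the order asked, and still so for the second after the job is handed in, with the robot touching nothing.
Of beaker_0, beaker_1, jar_0, jar_1 only 2 to 4 are there at a start; the rules pass over those that are not, and their reading is None.
At some moment in a run one of beaker_0, beaker_1, jar_0, jar_1 may be knocked a few centimetres aside while the robot is not near it.
Once in a run the grip may slacken for a moment while it holds something.
It also fails if it takes over 210 s, if anything falls off the work surface, if the arm or the gripper's body presses on something with over 40 N, if the wrist force passes 120 N, or if a joint passes its speed limit or range.

## Working session

There is one attempt and no reset: what is moved stays moved. The work goes in short steps, Python scripts to look and compute and a shell command to move; the robot and the scene stay as the last step left them, time stands still between calls to the robot, and variables do not carry over. Pictures are saved under pics/ and viewed, at most 14 in all, crops included, and the job is handed in when it is done.

```bash
ls; mkdir -p pics; python3 - <<'E'
from bench import env
import cv2,pickle
s=env.get_state();print({k:s[k] for k in('time_s','position','tool_rot','opening')})
for n in('top','side'):
    c=env.camera(n);cv2.imwrite(f'pics/{n}0.png',c['img'][:,:,::-1]);pickle.dump(c,open(f'pics/{n}0.pkl','wb'));print(c['K'],c['k1'],c['world_to_cam'].round(3))
E
```

```text
pics
{'time_s': 0.0, 'position': array([ 0.15269908, -0.47544125,  0.23039696]), 'tool_rot': array([-3.10166757e+00, -4.85903962e-01,  5.52988372e-04]), 'opening': 0.08536453166683772}
[[392.45608741   0.         260.54084368]
 [  0.         392.45608741 185.70364148]
 [  0.           0.           1.        ]] 0.03826999712602521 [[-0.01  -1.    -0.018  0.004]
 [-0.994  0.012 -0.108  0.632]
 [ 0.108  0.016 -0.994  1.467]
 [ 0.     0.     0.     1.   ]]
[[436.20862861   0.         252.35252774]
 [  0.         436.20862861 192.88503419]
 [  0.           0.           1.        ]] 0.0039080826697443505 [[ 1.    -0.024  0.014 -0.614]
 [ 0.003 -0.407 -0.913  0.1  ]
 [ 0.028  0.913 -0.407  1.369]
 [ 0.     0.     0.     1.   ]]
```

View pics/top0.png

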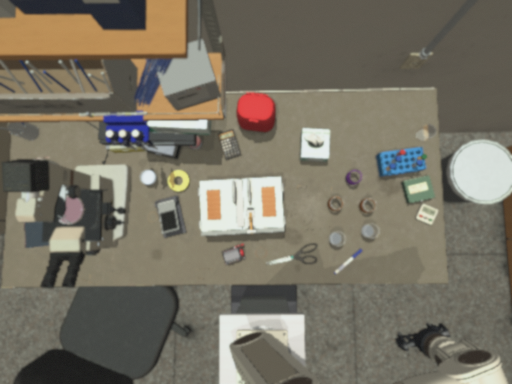

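View pics/side0.png

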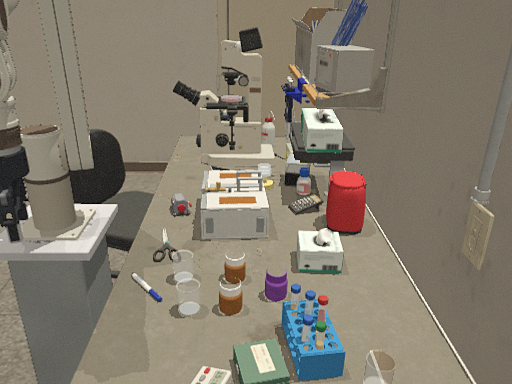

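```bash
cat > h.py <<'E'
import numpy as np,cv2,pickle
from scipy.spatial.transform import Rotation as R
def ray(c,px):
    K,k=c['K'],c['k1'];T=c['world_to_cam']
    p=(np.array(px,float)-K[:2,2])/K[0,0];u=p.copy()
    for _ in range(20):u=p/(1+k*(u@u))
    d=T[:3,:3].T@np.r_[u,1];o=-T[:3,:3].T@T[:3,3];return o,d
def onz(c,px,z):
    o,d=ray(c,px);return o+d*(z-o[2])/d[2]
def tri(c1,p1,c2,p2):
    o,d=ray(c1,p1);q,e=ray(c2,p2);s=np.linalg.lstsq(np.c_[d,-e],q-o,rcond=None)[0]
    a,b=o+d*s[0],q+e*s[1];return (a+b)/2,np.linalg.norm(a-b)
def proj(c,P):
    T=c['world_to_cam'];v=T[:3,:3]@np.array(P)+T[:3,3];u=v[:2]/v[2];return c['K'][0,0]*u*(1+c['k1']*(u@u))+c['K'][:2,2]
def shot(name,tag):
    from bench import env
    c=env.camera(name);pickle.dump(c,open(f'pics/{name}{tag}.pkl','wb'));return c
def load(n):return pickle.load(open(f'pics/{n}.pkl','rb'))
def crop(c,x0,y0,x1,y1,f,fn):
    cv2.imwrite(f'pics/{fn}.png',cv2.resize(c['img'][y0:y1,x0:x1,::-1],None,fx=f,fy=f,interpolation=cv2.INTER_CUBIC))
E
python3 - <<'E'
from h import *
a=cv2.resize(load('top0')['img'][160:270,140:400,::-1],None,fx=3,fy=3,interpolation=cv2.INTER_CUBIC)
crop(load('side0'),150,150,310,330,3.3,'s1')
cv2.imwrite('pics/t1.png',a)
E
```

```text
(no output)
```

View pics/t1.png

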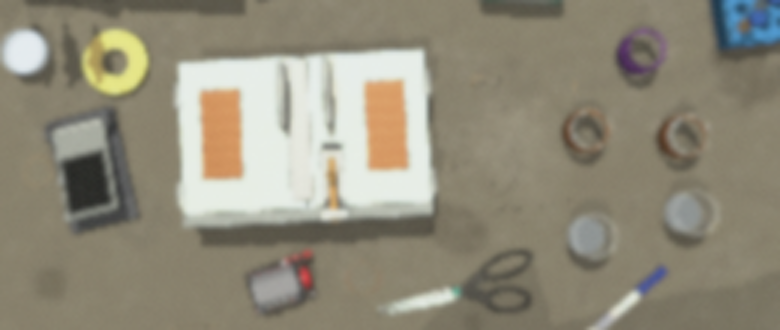

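View pics/s1.png

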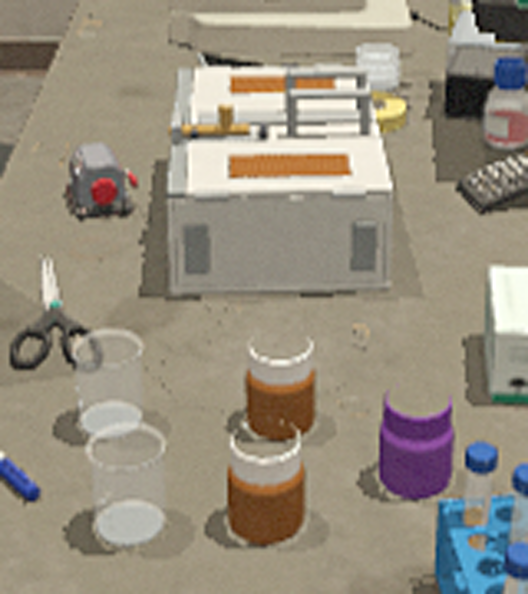

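```bash
python3 - <<'E'
from h import *
t,s=load('top0'),load('side0')
T=lambda x,y:(140+(x+.5)/3-.5,160+(y+.5)/3-.5)
S=lambda x,y:(150+(x+.5)/3.3-.5,150+(y+.5)/3.3-.5)
print('cams',ray(t,(0,0))[0].round(3),ray(s,(0,0))[0].round(3))
C=[onz(t,T(*p),.1)[:2] for p in[(180,62),(424,50),(433,209),(183,216)]]
print('chest top',np.round(C,3),np.mean(C,0).round(4))
print('side near top corners',[onz(s,S(*p),.1).round(3) for p in[(170,193),(391,188)]],'near bottom',[onz(s,S(*p),0).round(3) for p in[(172,292),(386,291)]])
for n,a,b in[('ph0',(333,130),(290,98)),('ph1',(322,57),(369,95)),('ah0',(287,130),(290,76)),('ah1',(282,64),(366,73)),('knobtop',(332,160),(226,108))]:
    print(n,*tri(t,T(*a),s,S(*b)))
for n,a,z,b in[('bk0',(592,238),.068,(112,418)),('bk1',(691,214),.068,(130,520)),('j0',(585,133),.07,0),('j1',(683,137),.07,0),('purp',(641,53),.07,0)]:
    print(n,onz(t,T(*a),z).round(3),onz(s,S(*b),.003).round(3) if b else '')
for b in[(282,418),(266,520)]:print('jar side',onz(s,S(*b),.003).round(3))
print('jar cap side',[onz(s,S(*b),.07).round(3) for b in[(281,350),(265,444)]],'bk rim',[onz(s,S(*b),.068).round(3) for b in[(109,348),(126,445)]])
print('treadle',[onz(t,T(*p),.05).round(3) for p in[(50,130),(102,112),(122,208),(72,222)]])
print('tape',onz(t,T(115,62),.019),'wipes?',onz(t,(316,145),.066))
E
```

```text
cams [ 0.47  -0.028  1.527] [ 0.575 -1.224  0.657]
chest top [[ 0.647  0.219]
 [ 0.659 -0.08 ]
 [ 0.466 -0.088]
 [ 0.46   0.214]] [0.558  0.0662]
side near top corners [array([ 0.462, -0.084,  0.1  ]), array([ 0.657, -0.073,  0.1  ])] near bottom [array([ 0.461, -0.084,  0.   ]), array([ 0.655, -0.082,  0.   ])]
ph0 [0.56308596 0.0303872  0.14344715] 0.007720461026005565
ph1 [0.64397159 0.04268562 0.14240512] 0.0041898985728608526
ah0 [0.56317717 0.08447404 0.14451535] 0.006802483636586634
ah1 [0.63939862 0.08990393 0.14600209] 0.0030400782472055953
knobtop [0.51550644 0.03145417 0.13349652] 0.01779819774494907
bk0 [ 0.429 -0.282  0.068] [ 0.431 -0.284  0.003]
bk1 [ 0.457 -0.403  0.068] [ 0.458 -0.407  0.003]
j0 [ 0.557 -0.277  0.07 ] 
j1 [ 0.551 -0.397  0.07 ] 
purp [ 0.655 -0.349  0.07 ] 
jar side [ 0.563 -0.285  0.003]
jar side [ 0.553 -0.408  0.003]
jar cap side [array([ 0.562, -0.293,  0.07 ]), array([ 0.553, -0.411,  0.07 ])] bk rim [array([ 0.432, -0.286,  0.068]), array([ 0.458, -0.409,  0.068])]
treadle [array([0.569, 0.39 , 0.05 ]), array([0.591, 0.325, 0.05 ]), array([0.471, 0.298, 0.05 ]), array([0.454, 0.361, 0.05 ])]
tape [0.65852312 0.31673676 0.019     ] wipes? [ 0.78054514 -0.21479318  0.066     ]
```

```bash
cat >> h.py <<'E'
YAW=np.deg2rad(2.)
def goto(x,y,z,flip=False,yaw=YAW):
    """shift in current tool axes (mm) and turn (deg about tool z) to tool-down, tool x along -/+ chest x"""
    from bench import env
    s=env.get_state();M=R.from_rotvec(s['tool_rot'])
    a=yaw+(np.pi if flip else 0);ax=np.array([np.cos(a),np.sin(a),0]);zz=np.array([0,0,-1.])
    G=R.from_matrix(np.c_[ax,np.cross(zz,ax),zz])
    print('t',round(s['time_s'],2),'pos',(1000*s['position']).round(1),'F',s['contact_force'].round(1),'op',round(1000*s['opening'],1),'grip',round(float(s['grip_force']),1))
    print('shift mm',M.inv().apply(np.array([x,y,z])-s['position']).dot(1000).round(1),'turn',np.rad2deg((M.inv()*G).as_rotvec()).round(1),'shift in goal axes',G.inv().apply(np.array([x,y,z])-s['position']).dot(1000).round(1))
E
python3 - <<'E'
from h import *
from bench import env
print(R.from_rotvec(env.get_state()['tool_rot']).as_matrix().round(3))
goto(.3,-.2,.3);goto(.3,-.2,.3,True)
E
```

```text
[[ 0.952  0.306 -0.001]
 [ 0.306 -0.952  0.002]
 [ 0.    -0.002 -1.   ]]
t 0.1 pos [ 152.7 -475.5  230.5] F [0.1 0.6 0.3] op 85.2 grip 0.0
shift mm [ 224.5 -217.4  -69.1] turn [-0.1  0.  15.8] shift in goal axes [ 156.8 -270.2  -69.5]
t 0.1 pos [ 152.7 -475.5  230.5] F [0.1 0.6 0.3] op 85.2 grip 0.0
shift mm [ 224.5 -217.4  -69.1] turn [  -0.    -0.2 -164.2] shift in goal axes [-156.8  270.2  -69.5]
```

```bash
python3 -m inch '[{"xyz":[0,0,-35],"angular":[0,0,8]},{"xyz":[0,0,-35],"angular":[0,0,7.8]},{"xyz":[40,-55,0]},{"xyz":[40,-55,0]},{"xyz":[40,-55,0]},{"xyz":[40,-55,0]},{"xyz":[0,-50,0]},{"xyz":[0,0,0]}]' 40
python3 - <<'E'
from h import *
t,s=load('top0'),load('side0')
T=lambda x,y:(140+(x+.5)/3-.5,160+(y+.5)/3-.5)
S=lambda x,y:(150+(x+.5)/3.3-.5,150+(y+.5)/3.3-.5)
hsv=cv2.cvtColor(t['img'],cv2.COLOR_RGB2HSV)
for n,c,roi in(('top',t,(205,237,243,258)),('side',s,(175,200,200,240))):
    h=cv2.cvtColor(c['img'],cv2.COLOR_RGB2HSV);r0,r1,c0,c1=roi
    m=((h[...,0]>10)&(h[...,0]<30)&(h[...,1]>90))[r0:r1,c0:c1]
    ys,xs=np.nonzero(m)
    print(n,{int(r+r0):(int(xs[ys==r].min()+c0),int(xs[ys==r].max()+c0)) for r in np.unique(ys)})
for p in[(332,165),(333,185),(333,205)]:print(onz(t,T(*p),.112).round(3),onz(t,T(*p),.137).round(3))
for p in[(226,108),(226,133),(175,131),(264,131)]:
    o,d=ray(s,S(*p));print(p,(o+d*(.033-o[1])/d[1]).round(3))
goto(.515,.033,.16)
E
```

```text
top {214: (250, 250), 215: (250, 250), 216: (250, 250), 217: (250, 251), 218: (250, 251), 219: (250, 251), 220: (250, 251), 221: (250, 251), 222: (250, 251), 223: (250, 251), 224: (250, 251), 225: (250, 251), 226: (250, 251), 227: (250, 251), 228: (250, 251)}
side {175: (220, 239), 176: (220, 239), 177: (220, 236), 182: (216, 219), 183: (216, 219), 184: (217, 219), 185: (217, 219), 186: (217, 219), 187: (217, 220), 188: (205, 224), 189: (201, 224), 190: (201, 224), 197: (220, 239), 198: (220, 239), 199: (220, 239)}
[0.519 0.033 0.112] [0.518 0.032 0.137]
[0.495 0.032 0.112] [0.495 0.031 0.137]
[0.472 0.032 0.112] [0.472 0.031 0.137]
(226, 108) [0.507 0.033 0.132]
(226, 133) [0.506 0.033 0.106]
(175, 131) [0.458 0.033 0.108]
(264, 131) [0.542 0.033 0.109]
t 0.1 pos [ 152.7 -475.5  230.5] F [0.1 0.6 0.3] op 85.2 grip 0.0
shift mm [ 500.4 -373.2   71.2] turn [-0.1  0.  15.8] shift in goal axes [ 379.8 -495.5   70.5]$[2]: bad value
```

```bash
python3 -m inch '[{"xyz":[0,0,-35],"angular":[0,0,8]},{"xyz":[0,0,-35],"angular":[0,0,7.8]},{"xyz":[40,-55,0],"angular":[0,0,0]},{"xyz":[40,-55,0],"angular":[0,0,0]},{"xyz":[40,-55,0],"angular":[0,0,0]},{"xyz":[40,-55,0],"angular":[0,0,0]},{"xyz":[0,-50,0],"angular":[0,0,0]},{"xyz":[0,0,0],"angular":[0,0,0]}]' 40
python3 - <<'E'
from h import *
goto(.507,.033,.16)
E
```

```text
time_s: 1.1
position: [0.2907, -0.2161, 0.3012]
tool_rot: [-3.14, -0.063, 0.001]
contact_force: [-0.1, -1.5, -0.0]
opening: 0.0402
grip_force: 0.0
t 1.1 pos [ 290.7 -216.1  301.2] F [-0.1 -1.5 -0. ] op 40.2 grip 0.0
shift mm [ 226.2 -240.1  141.3] turn [-0.   0.   0.3] shift in goal axes [ 224.8 -241.4  141.2]
```

```bash
python3 -m inch '[{"xyz":[40,-40,0],"angular":[0,0,0]},{"xyz":[40,-40,0],"angular":[0,0,0]},{"xyz":[40,-40,0],"angular":[0,0,0]},{"xyz":[40,-40,0],"angular":[0,0,0]},{"xyz":[40,-40,40],"angular":[0,0,0]},{"xyz":[26,-40,60],"angular":[0,0,0]},{"xyz":[0,0,41],"angular":[0,0,0]},{"xyz":[0,0,0],"angular":[0,0,0]},{"xyz":[0,0,0],"angular":[0,0,0]}]' 40
python3 - <<'E'
from h import *
goto(.507,.033,.11)
c=shot('side','1');crop(c,190,140,290,240,5,'s2')
E
```

```text
time_s: 2.22
position: [0.5011, 0.0165, 0.1766]
tool_rot: [3.141, 0.053, 0.003]
contact_force: [-0.4, -0.2, 1.1]
opening: 0.0397
grip_force: 0.0
t 2.23 pos [501.1  16.5 176.6] F [-0.4 -0.2  1.1] op 39.7 grip 0.0
shift mm [  6.3 -16.3  66.6] turn [ 0.  -0.1 -0.1] shift in goal axes [  6.4 -16.3  66.6]
```

View pics/s2.png

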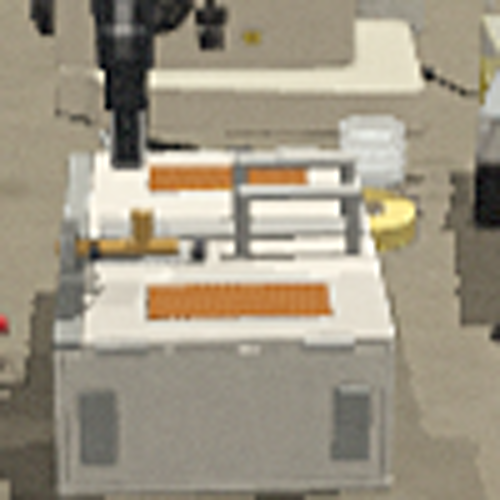

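```bash
python3 -m inch '[{"xyz":[6,-16,0],"angular":[0,0,0]},{"xyz":[0,0,30],"angular":[0,0,0]},{"xyz":[0,0,20],"angular":[0,0,0]},{"xyz":[0,0,15],"angular":[0,0,0]},{"xyz":[0,0,0],"angular":[0,0,0]}]' 40
python3 -m inch '[{"xyz":[0,0,0],"angular":[0,0,0]},{"xyz":[0,0,0],"angular":[0,0,0]},{"xyz":[0,0,0],"angular":[0,0,0]},{"xyz":[0,0,0],"angular":[0,0,0]}]' 20
python3 - <<'E'
from h import *
goto(.507,.033,.11)
c=shot('side','2')
a=cv2.resize(c['img'][160:220,190:270,::-1],None,fx=6,fy=6,interpolation=cv2.INTER_CUBIC)
c=shot('top','2');b=cv2.resize(c['img'][175:235,220:300,::-1],None,fx=6,fy=6,interpolation=cv2.INTER_CUBIC)
cv2.imwrite('pics/c2.png',cv2.resize(np.hstack([a,b]),(800,300)))
E
```

```text
time_s: 2.9
position: [0.5058, 0.0257, 0.11]
tool_rot: [-3.134, -0.073, 0.002]
contact_force: [0.2, -0.1, 1.2]
opening: 0.0398
grip_force: 0.0
time_s: 3.4
position: [0.5065, 0.0307, 0.1116]
tool_rot: [-3.124, -0.079, -0.003]
contact_force: [-0.9, 13.5, -0.3]
opening: 0.0197
grip_force: 6.8
t 3.4 pos [506.5  30.7 111.6] F [-0.9 13.5 -0.3] op 19.7 grip 6.8
shift mm [ 0.6 -2.3  1.7] turn [-1.  -0.1  0.9] shift in goal axes [ 0.6 -2.3  1.6]
```

View pics/c2.png

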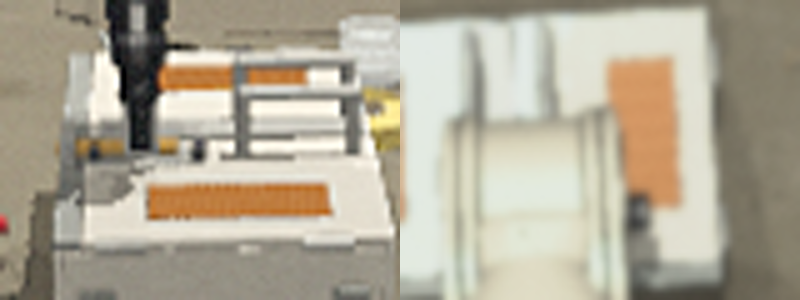

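```bash
python3 -m inch '[{"xyz":[0,-2,0],"angular":[0,0,0]},{"xyz":[0,0,0],"angular":[0,0,0]},{"xyz":[0,0,0],"angular":[0,0,0]}]' 10
python3 -m inch '[{"xyz":[10,0,0],"angular":[0,0,0]},{"xyz":[10,0,0],"angular":[0,0,0]},{"xyz":[8,0,0],"angular":[0,0,0]},{"xyz":[0,0,0],"angular":[0,0,0]},{"xyz":[0,0,0],"angular":[0,0,0]}]' 10
```

```text
time_s: 3.88
position: [0.5065, 0.0337, 0.1121]
tool_rot: [-3.118, -0.083, -0.003]
contact_force: [-1.7, 19.1, 1.7]
opening: 0.0118
grip_force: 58.4
time_s: 4.5
position: [0.534, 0.0349, 0.112]
tool_rot: [-3.119, -0.083, -0.002]
contact_force: [-2.9, 18.3, 2.7]
opening: 0.0118
grip_force: 58.7
```

```bash
python3 -m inch '[{"xyz":[3,0,0],"angular":[0,0,0]},{"xyz":[2,0,0],"angular":[0,0,0]},{"xyz":[0,0,0],"angular":[0,0,0]}]' 10
python3 -m inch '[{"xyz":[0,0,0],"angular":[0,0,0]},{"xyz":[0,0,0],"angular":[0,0,0]},{"xyz":[0,0,-30],"angular":[0,0,0]},{"xyz":[0,0,-40],"angular":[0,0,0]},{"xyz":[0,0,0],"angular":[0,0,0]}]' 40
python3 - <<'E'
from h import *
goto(.605,.087,.20)
E
```

```text
time_s: 4.88
position: [0.5343, 0.035, 0.1118]
tool_rot: [-3.119, -0.083, 0.012]
contact_force: [-13.7, 16.8, 11.7]
opening: 0.0119
grip_force: 59.5
time_s: 5.5
position: [0.5422, 0.0272, 0.1846]
tool_rot: [-3.133, -0.074, -0.014]
contact_force: [0.2, 0.2, -0.6]
opening: 0.0398
grip_force: 0.0
t 5.5 pos [542.2  27.2 184.6] F [ 0.2  0.2 -0.6] op 39.8 grip 0.0
shift mm [ 65.7 -56.8 -14.4] turn [-0.4 -0.5  0.7] shift in goal axes [ 64.8 -57.5 -15.4]
```

```bash
python3 -m inch '[{"xyz":[32,-29,-10],"angular":[0,0,0]},{"xyz":[32,-29,-5],"angular":[0,0,0]},{"xyz":[0,0,0],"angular":[0,0,0]},{"xyz":[0,0,0],"angular":[0,0,0]},{"xyz":[0,0,0],"angular":[0,0,0]}]' 36
python3 - <<'E'
from h import *
goto(.603,.087,.126)
t=shot('top','3');s=shot('side','3')
a=cv2.resize(s['img'][150:210,190:290,::-1],None,fx=4,fy=5,interpolation=cv2.INTER_CUBIC)
b=cv2.resize(t['img'][165:240,190:290,::-1],None,fx=4,fy=4,interpolation=cv2.INTER_CUBIC)
cv2.imwrite('pics/c3.png',np.hstack([a,b]))
E
```

```text
time_s: 6.12
position: [0.6005, 0.0626, 0.1957]
tool_rot: [-3.11, -0.141, 0.004]
contact_force: [-0.4, 1.2, -0.3]
opening: 0.036
grip_force: 0.0
t 6.12 pos [600.5  62.6 195.7] F [-0.4  1.2 -0.3] op 36.0 grip 0.0
shift mm [  4.8 -22.1  70.3] turn [-1.6  0.1  3.2] shift in goal axes [  3.3 -24.3  69.7]
```

View pics/c3.png

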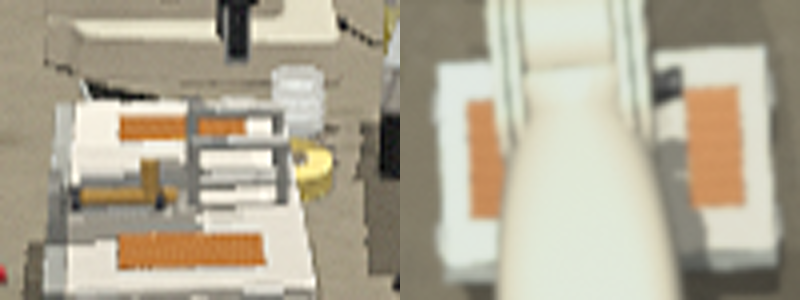

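```bash
python3 -m inch '[{"xyz":[3,-12,0],"angular":[0,0,1.6]},{"xyz":[2,-12,0],"angular":[0,0,1.6]},{"xyz":[0,0,0],"angular":[0,0,0]},{"xyz":[0,0,0],"angular":[0,0,0]}]' 36
python3 - <<'E'
from h import *
goto(.603,.087,.126)
E
```

```text
time_s: 6.72
position: [0.6063, 0.0622, 0.1968]
tool_rot: [-3.091, -0.122, 0.007]
contact_force: [-0.6, 0.8, 0.5]
opening: 0.0362
grip_force: 0.0
t 6.72 pos [606.3  62.2 196.8] F [-0.6  0.8  0.5] op 36.2 grip 0.0
shift mm [ -1.2 -21.5  72. ] turn [-2.8  0.2  2.5] shift in goal axes [ -2.5 -24.9  70.8]
```

```bash
python3 - <<'E'
from h import *
from bench import env
s=env.get_state()
for k in('joint_pos','joint_velocities','joint_efforts','contact_force','ft_torque','tool_rot'):print(k,np.round(s[k],3))
print(R.from_rotvec(s['tool_rot']).as_matrix().round(3))
t=load('top3');s3=load('side3')
a=cv2.resize(t['img'],(400,300));b=cv2.resize(s3['img'],(400,300));cv2.imwrite('pics/f3.png',np.hstack([a,b])[:,:,::-1])
E
```

```text
joint_pos [0.078 0.477 0.258 1.354 0.049 3.141]
joint_velocities [ 0.002 -0.002 -0.001 -0.001  0.     0.001]
joint_efforts [-8.9000e-02 -4.8386e+01  2.5380e+01  1.5000e-02  1.5400e-01  0.0000e+00]
contact_force [-0.557  0.781  0.524]
ft_torque [-0.12   0.016 -0.017]
tool_rot [-3.091 -0.122  0.007]
[[ 0.997  0.079 -0.006]
 [ 0.079 -0.996  0.048]
 [-0.002 -0.049 -0.999]]
```

View pics/f3.png

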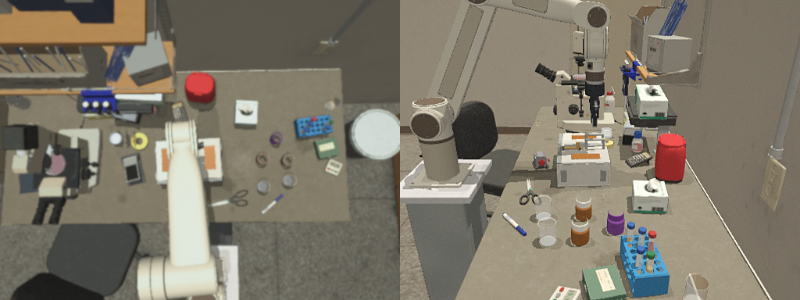

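```bash
python3 -m inch '[{"xyz":[0,0,0],"angular":[-2.8,0,-8]},{"xyz":[0,0,0],"angular":[0,0,-10.5]},{"xyz":[0,0,0],"angular":[0,0,-10.5]},{"xyz":[0,0,0],"angular":[0,0,-10.5]},{"xyz":[0,0,0],"angular":[0,0,-10.5]},{"xyz":[0,0,0],"angular":[0,0,-10.5]},{"xyz":[0,0,0],"angular":[0,0,-10.5]},{"xyz":[0,0,0],"angular":[0,0,-10.5]},{"xyz":[0,0,0],"angular":[0,0,-10.5]},{"xyz":[0,0,0],"angular":[0,0,-10.5]}]' 36 >/dev/null
python3 -m inch '[{"xyz":[0,0,0],"angular":[0,0,-10.5]},{"xyz":[0,0,0],"angular":[0,0,-10.5]},{"xyz":[0,0,0],"angular":[0,0,-10.5]},{"xyz":[0,0,0],"angular":[0,0,-10.5]},{"xyz":[0,0,0],"angular":[0,0,-10.5]},{"xyz":[0,0,0],"angular":[0,0,-10.5]},{"xyz":[0,0,0],"angular":[0,0,-10.5]},{"xyz":[0,0,0],"angular":[0,0,0]}]' 36
python3 - <<'E'
from h import *
goto(.603,.087,.126,True)
E
```

```text
time_s: 8.98
position: [0.6063, 0.0624, 0.1968]
tool_rot: [-0.011, 3.141, 0.0]
contact_force: [-0.1, 0.5, 0.6]
opening: 0.036
grip_force: 0.0
t 8.97 pos [606.3  62.4 196.8] F [-0.1  0.5  0.6] op 36.0 grip 0.0
shift mm [ 3.1 24.6 70.8] turn [ 0.   0.1 -1.6] shift in goal axes [ 2.4 24.7 70.8]
```

Now tool x is towards the robot, tool y left.

```bash
python3 -m inch '[{"xyz":[3,25,0],"angular":[0,0,-1.6]},{"xyz":[0,0,30],"angular":[0,0,0]},{"xyz":[0,0,25],"angular":[0,0,0]},{"xyz":[0,0,16],"angular":[0,0,0]},{"xyz":[0,0,0],"angular":[0,0,0]}]' 36
python3 -m inch '[{"xyz":[0,0,0],"angular":[0,0,0]},{"xyz":[0,0,0],"angular":[0,0,0]},{"xyz":[0,0,0],"angular":[0,0,0]},{"xyz":[0,0,0],"angular":[0,0,0]}]' 5
python3 - <<'E'
from h import *
goto(.603,.087,.126,True)
c=load('side3')
E
```

```text
time_s: 9.6
position: [0.6022, 0.0872, 0.1245]
tool_rot: [0.056, -3.139, 0.0]
contact_force: [-0.4, 0.5, 0.7]
opening: 0.036
grip_force: 0.0
time_s: 10.1
position: [0.6036, 0.0924, 0.1271]
tool_rot: [-0.063, 3.138, 0.015]
contact_force: [-0.1, 11.3, -1.4]
opening: 0.0079
grip_force: 58.4
t 10.1 pos [603.6  92.4 127.1] F [-0.1 11.3 -1.4] op 7.9 grip 58.4
shift mm [ 0.9 -5.4  1. ] turn [0.5 0.2 0.3] shift in goal axes [ 0.8 -5.4  1.1]
```

```bash
python3 - <<'E'
import numpy as np
for r,n in((np.hypot(128,46),'act'),(np.hypot(118,46),'pas')):
    p0=np.arcsin(46/r);a=np.deg2rad(np.linspace(0,92,21))
    y=-r*np.cos(p0+a);z=-r*np.sin(p0+a)
    print(n,[(round(u,1),round(v,1)) for u,v in zip(np.diff(y),np.diff(z))])
E
```

```text
act [(np.float64(4.1), np.float64(-10.1)), (np.float64(4.9), np.float64(-9.8)), (np.float64(5.7), np.float64(-9.3)), (np.float64(6.4), np.float64(-8.8)), (np.float64(7.1), np.float64(-8.3)), (np.float64(7.7), np.float64(-7.7)), (np.float64(8.3), np.float64(-7.1)), (np.float64(8.9), np.float64(-6.4)), (np.float64(9.3), np.float64(-5.6)), (np.float64(9.8), np.float64(-4.9)), (np.float64(10.1), np.float64(-4.1)), (np.float64(10.4), np.float64(-3.3)), (np.float64(10.6), np.float64(-2.4)), (np.float64(10.8), np.float64(-1.5)), (np.float64(10.9), np.float64(-0.7)), (np.float64(10.9), np.float64(0.2)), (np.float64(10.9), np.float64(1.1)), (np.float64(10.7), np.float64(1.9)), (np.float64(10.6), np.float64(2.8)), (np.float64(10.3), np.float64(3.6))]
pas [(np.float64(4.1), np.float64(-9.3)), (np.float64(4.8), np.float64(-9.0)), (np.float64(5.5), np.float64(-8.5)), (np.float64(6.2), np.float64(-8.1)), (np.float64(6.8), np.float64(-7.6)), (np.float64(7.4), np.float64(-7.0)), (np.float64(7.9), np.float64(-6.4)), (np.float64(8.4), np.float64(-5.7)), (np.float64(8.8), np.float64(-5.0)), (np.float64(9.2), np.float64(-4.3)), (np.float64(9.5), np.float64(-3.5)), (np.float64(9.8), np.float64(-2.8)), (np.float64(10.0), np.float64(-2.0)), (np.float64(10.1), np.float64(-1.2)), (np.float64(10.2), np.float64(-0.4)), (np.float64(10.2), np.float64(0.5)), (np.float64(10.1), np.float64(1.3)), (np.float64(10.0), np.float64(2.1)), (np.float64(9.8), np.float64(2.9)), (np.float64(9.5), np.float64(3.6))]
```

```bash
python3 -m inch '[{"xyz":[0,6,-9],"angular":[0,0,0]},{"xyz":[0,7,-10],"angular":[0,0,0]},{"xyz":[0,6,-9],"angular":[0,0,0]},{"xyz":[0,6.5,-9],"angular":[0,0,0]},{"xyz":[0,7,-8.5],"angular":[0,0,0]},{"xyz":[0,7.5,-7.5],"angular":[0,0,0]},{"xyz":[0,8.5,-7],"angular":[0,0,0]},{"xyz":[0,9,-6.5],"angular":[0,0,0]},{"xyz":[0,9.5,-5.5],"angular":[0,0,0]},{"xyz":[0,9.5,-5],"angular":[0,0,0]}]'
python3 -m inch '[{"xyz":[0,10,-4],"angular":[0,0,0]},{"xyz":[0,10.5,-3.5],"angular":[0,0,0]},{"xyz":[0,10.5,-2.5],"angular":[0,0,0]},{"xyz":[0,11,-1.5],"angular":[0,0,0]},{"xyz":[0,11,-0.5],"angular":[0,0,0]},{"xyz":[0,11,0],"angular":[0,0,0]},{"xyz":[0,11,1],"angular":[0,0,0]},{"xyz":[0,10.5,2],"angular":[0,0,0]},{"xyz":[0,10.5,3],"angular":[0,0,0]},{"xyz":[0,10,4],"angular":[0,0,0]}]'
python3 -m inch '[{"xyz":[0,0,0],"angular":[0,0,0]},{"xyz":[0,0,0],"angular":[0,0,0]}]'
python3 - <<'E'
from h import *
goto(.603,.087,.126,True)
E
```

```text
time_s: 11.35
position: [0.6008, 0.1605, 0.2065]
tool_rot: [-0.054, 3.136, -0.008]
contact_force: [-1.0, -9.5, 6.9]
opening: 0.0077
grip_force: 58.6
time_s: 12.6
position: [0.5961, 0.2702, 0.2087]
tool_rot: [-0.058, 3.137, 0.003]
contact_force: [-1.5, -0.8, 8.2]
opening: 0.0079
grip_force: 63.6
time_s: 12.85
position: [0.5961, 0.2713, 0.2083]
tool_rot: [-0.06, 3.137, 0.006]
contact_force: [-2.4, 1.7, 6.4]
opening: 0.0076
grip_force: 63.1
t 12.85 pos [596.1 271.3 208.3] F [-2.4  1.7  6.4] op 7.6 grip 63.1
shift mm [   0.4 -184.7   81.7] turn [0.2 0.2 0.2] shift in goal axes [  -0.5 -184.4   82.3]
```

```bash
python3 -m inch '[{"xyz":[0,0,0],"angular":[0,0,0]},{"xyz":[0,0,0],"angular":[0,0,0]},{"xyz":[0,0,-25],"angular":[0,0,0]},{"xyz":[0,0,-35],"angular":[0,0,0]},{"xyz":[0,0,-35],"angular":[0,0,0]},{"xyz":[0,-40,0],"angular":[0,0,0]},{"xyz":[0,-55,0],"angular":[0,0,0]},{"xyz":[0,-55,0],"angular":[0,0,0]},{"xyz":[0,-45,0],"angular":[0,0,0]},{"xyz":[0,-36,0],"angular":[0,0,0]}]' 32
python3 -m inch '[{"xyz":[0,0,45],"angular":[0,0,0]},{"xyz":[0,0,55],"angular":[0,0,0]},{"xyz":[0,0,0],"angular":[0,0,0]},{"xyz":[0,0,0],"angular":[0,0,0]}]'
python3 - <<'E'
from h import *
goto(.604,.040,.126,True)
c=shot('side','4');a=cv2.resize(c['img'][110:250,160:300],None,fx=2.85,fy=2.85,interpolation=cv2.INTER_CUBIC)
d=shot('top','4');b=cv2.resize(d['img'][110:250,160:300],None,fx=2.85,fy=2.85,interpolation=cv2.INTER_CUBIC)
cv2.imwrite('pics/c4.png',np.hstack([a,b])[:,:,::-1])
E
```

```text
time_s: 14.1
position: [0.6042, 0.0368, 0.2999]
tool_rot: [-0.056, 3.141, 0.001]
contact_force: [0.8, 0.0, 0.1]
opening: 0.0316
grip_force: 0.0
time_s: 14.6
position: [0.6061, 0.0391, 0.2021]
tool_rot: [-0.058, 3.137, 0.001]
contact_force: [0.2, 0.1, 1.5]
opening: 0.0321
grip_force: 0.0
t 14.6 pos [606.1  39.1 202.1] F [0.2 0.1 1.5] op 32.1 grip 0.0
shift mm [ 2.3  1.  76.1] turn [0.  0.2 0.1] shift in goal axes [ 2.   1.  76.1]
```

View pics/c4.png

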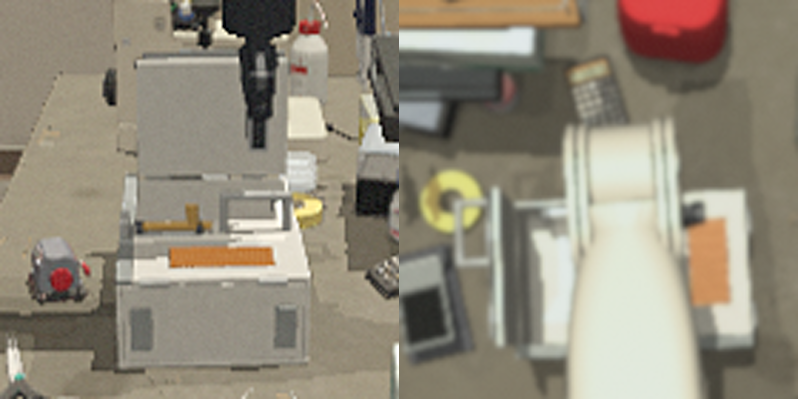

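```bash
python3 -m inch '[{"xyz":[2,1,30],"angular":[0,0,0]},{"xyz":[0,0,30],"angular":[0,0,0]},{"xyz":[0,0,16],"angular":[0,0,0]},{"xyz":[0,0,0],"angular":[0,0,0]}]' 32
python3 -m inch '[{"xyz":[0,0,0],"angular":[0,0,0]},{"xyz":[0,0,0],"angular":[0,0,0]},{"xyz":[0,0,0],"angular":[0,0,0]}]' 5
python3 -m inch '[{"xyz":[0,-4,-9.5],"angular":[0,0,0]},{"xyz":[0,-5,-9],"angular":[0,0,0]},{"xyz":[0,-5.5,-8.5],"angular":[0,0,0]},{"xyz":[0,-6,-8],"angular":[0,0,0]},{"xyz":[0,-7,-7.5],"angular":[0,0,0]},{"xyz":[0,-7.5,-7],"angular":[0,0,0]},{"xyz":[0,-8,-6.5],"angular":[0,0,0]},{"xyz":[0,-8.5,-5.5],"angular":[0,0,0]},{"xyz":[0,-9,-5],"angular":[0,0,0]},{"xyz":[0,-9,-4.5],"angular":[0,0,0]}]'
python3 - <<'E'
from h import *
goto(.604,.040,.126,True)
E
```

```text
time_s: 15.2
position: [0.6032, 0.0399, 0.1241]
tool_rot: [-0.059, 3.14, 0.0]
contact_force: [0.6, -0.2, 0.5]
opening: 0.0319
grip_force: 0.0
time_s: 15.58
position: [0.6043, 0.0385, 0.1258]
tool_rot: [-0.057, 3.136, -0.003]
contact_force: [0.1, -5.4, 5.3]
opening: 0.0078
grip_force: 58.7
time_s: 16.82
position: [0.6071, -0.0249, 0.1971]
tool_rot: [-0.064, 3.135, 0.016]
contact_force: [2.5, 9.5, 7.3]
opening: 0.008
grip_force: 59.1
t 16.82 pos [607.1 -24.9 197.1] F [2.5 9.5 7.3] op 8.0 grip 59.1
shift mm [ 0.9 64.3 71.8] turn [0.6 0.4 0.3] shift in goal axes [ 0.8 64.9 71.1]
```

```bash
python3 -m inch '[{"xyz":[0,-9.5,-3.5],"angular":[0,0,0]},{"xyz":[0,-10,-3],"angular":[0,0,0]},{"xyz":[0,-10,-2],"angular":[0,0,0]},{"xyz":[0,-10,-1],"angular":[0,0,0]},{"xyz":[0,-10.5,-0.5],"angular":[0,0,0]},{"xyz":[0,-10,0.5],"angular":[0,0,0]},{"xyz":[0,-10,1.5],"angular":[0,0,0]},{"xyz":[0,-10,2],"angular":[0,0,0]},{"xyz":[0,-10,3],"angular":[0,0,0]},{"xyz":[0,-9.5,3.5],"angular":[0,0,0]}]'
python3 -m inch '[{"xyz":[0,0,0],"angular":[0,0,0]},{"xyz":[0,0,0],"angular":[0,0,0]}]'
python3 -m inch '[{"xyz":[0,0,0],"angular":[0,0,0]},{"xyz":[0,0,0],"angular":[0,0,0]},{"xyz":[0,0,-25],"angular":[0,0,0]},{"xyz":[0,0,-35],"angular":[0,0,0]},{"xyz":[0,0,-35],"angular":[0,0,0]},{"xyz":[0,-40,0],"angular":[0,0,0]},{"xyz":[0,-50,0],"angular":[0,0,0]},{"xyz":[0,-50,0],"angular":[0,0,0]},{"xyz":[0,0,0],"angular":[0,0,0]}]' 32
python3 - <<'E'
from h import *
c=shot('side','5');a=cv2.resize(c['img'][110:360,130:330],(400,500),interpolation=cv2.INTER_CUBIC)
d=shot('top','5');b=cv2.resize(d['img'][150:250,190:400],(400,190),interpolation=cv2.INTER_CUBIC)
cv2.imwrite('pics/c5.png',np.hstack([a,np.vstack([b,np.zeros((310,400,3),np.uint8)])])[:,:,::-1])
goto(.45,-.33,.3,True)
E
```

```text
time_s: 18.08
position: [0.6116, -0.1278, 0.1975]
tool_rot: [-0.061, 3.132, 0.004]
contact_force: [2.1, 3.2, 6.9]
opening: 0.0077
grip_force: 63.9
time_s: 18.32
position: [0.6116, -0.1291, 0.197]
tool_rot: [-0.059, 3.133, 0.0]
contact_force: [3.4, -1.1, 5.5]
opening: 0.0076
grip_force: 63.8
time_s: 19.45
position: [0.613, -0.2721, 0.2871]
tool_rot: [0.051, -3.139, -0.003]
contact_force: [0.3, 0.7, -0.3]
opening: 0.032
grip_force: 0.0
t 19.55 pos [ 613.7 -268.8  288. ] F [ 0.6 -0.4  1.3] op 32.3 grip 0.0
shift mm [165.8 -55.2 -11.9] turn [ 0.1 -0.1  0.1] shift in goal axes [165.7 -55.4 -12. ]
```

View pics/c5.png

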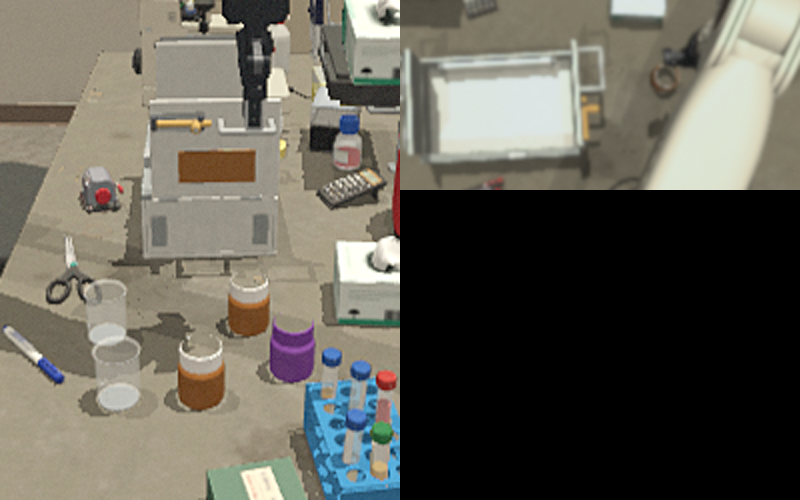

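```bash
cat >> h.py <<'E'
def amber(c,show=True):
    h=cv2.cvtColor(c['img'],cv2.COLOR_RGB2HSV);m=((h[...,0]<16)&(h[...,1]>140)&(h[...,2]>50)).astype(np.uint8)
    m[:225]=0;m[:,:190]=0
    n,l,st,ce=cv2.connectedComponentsWithStats(m)
    for i in range(1,n):
        x,y,w,hh,a=st[i]
        if a>120:
            u=x+(w-1)/2;p=onz(c,(u,y+hh),0);print('amber',x,y,w,hh,a,'centre',(p[:2]+[0,.027]).round(3))
E
python3 - <<'E'
from h import *
YAW=np.deg2rad(2.4)
amber(load('side0'));amber(load('side5'));goto(.430,-.283,.02,True)
E
```

```text
amber 327 225 36 7 153 centre [ 0.899 -0.018]
amber 225 263 20 21 299 centre [ 0.562 -0.287]
amber 219 291 23 24 379 centre [ 0.553 -0.404]
amber 327 225 34 7 155 centre [ 0.896 -0.018]
amber 244 258 21 20 308 centre [ 0.612 -0.261]
amber 219 291 23 24 384 centre [ 0.553 -0.404]
t 19.55 pos [ 613.7 -268.8  288. ] F [ 0.6 -0.4  1.3] op 32.3 grip 0.0
shift mm [183.7  -8.1 268.3] turn [ 0.1 -0.1  0.1] shift in goal axes [184.   -7.7 268. ]
```

```bash
python3 -m inch '[{"xyz":[60,-3,0],"angular":[0,0,0]},{"xyz":[60,-3,10],"angular":[0,0,0]},{"xyz":[60,-2,40],"angular":[0,0,0]},{"xyz":[4,0,40],"angular":[0,0,0]},{"xyz":[0,0,30],"angular":[0,0,0]},{"xyz":[0,0,0],"angular":[0,0,0]}]' 85
python3 - <<'E'
from h import *
goto(.430,-.283,.02,True)
E
```

```text
time_s: 20.3
position: [0.4371, -0.2806, 0.1726]
tool_rot: [0.062, -3.138, -0.006]
contact_force: [-1.0, -0.4, 0.3]
opening: 0.0847
grip_force: 0.0
t 20.3 pos [ 437.1 -280.6  172.6] F [-1.  -0.4  0.3] op 84.7 grip 0.0
shift mm [  6.6  -2.8 152.6] turn [ 0.2 -0.2  0.2] shift in goal axes [  7.1  -2.2 152.6]
```

```bash
python3 -m inch '[{"xyz":[6,-3,40],"angular":[0,0,0]},{"xyz":[0,0,50],"angular":[0,0,0]},{"xyz":[0,0,40],"angular":[0,0,0]},{"xyz":[0,0,22],"angular":[0,0,0]},{"xyz":[0,0,0],"angular":[0,0,0]},{"xyz":[0,0,0],"angular":[0,0,0]}]' 85
python3 -m inch '[{"xyz":[0,0,0],"angular":[0,0,0]},{"xyz":[0,0,0],"angular":[0,0,0]},{"xyz":[0,0,0],"angular":[0,0,0]},{"xyz":[0,0,0],"angular":[0,0,0]},{"xyz":[0,0,0],"angular":[0,0,0]}]' 30
python3 - <<'E'
from h import *
goto(.38,-.283,.22,True)
E
```

```text
time_s: 21.05
position: [0.4348, -0.2869, 0.0243]
tool_rot: [-0.06, 3.137, -0.002]
contact_force: [0.5, -0.2, 0.7]
opening: 0.0852
grip_force: 0.0
time_s: 21.68
position: [0.434, -0.2867, 0.024]
tool_rot: [-0.059, 3.138, -0.001]
contact_force: [-1.2, 1.7, 5.5]
opening: 0.052
grip_force: 61.4
t 21.68 pos [ 434.  -286.7   24. ] F [-1.2  1.7  5.5] op 52.0 grip 61.4
shift mm [  53.2    5.6 -196.2] turn [-0.   0.2  0.1] shift in goal axes [  53.9    5.6 -196. ]
```

```bash
python3 -m inch '[{"xyz":[0,0,-40],"angular":[0,0,0]},{"xyz":[0,0,-50],"angular":[0,0,0]},{"xyz":[20,0,-50],"angular":[0,0,0]},{"xyz":[25,20,-45],"angular":[0,0,0]},{"xyz":[10,45,0],"angular":[0,0,0]},{"xyz":[0,50,0],"angular":[0,0,0]},{"xyz":[0,50,0],"angular":[0,0,0]},{"xyz":[0,50,0],"angular":[0,0,0]},{"xyz":[0,50,0],"angular":[0,0,0]},{"xyz":[0,20,0],"angular":[0,0,0]}]'
python3 - <<'E'
from h import *
YAW=np.deg2rad(2.4)
goto(.608,-.002,.036,True)
E
```

```text
time_s: 22.92
position: [0.3667, -0.0017, 0.2079]
tool_rot: [-0.063, 3.139, 0.001]
contact_force: [0.1, -0.2, -0.2]
opening: 0.0516
grip_force: 62.9
t 22.93 pos [366.7  -1.7 207.9] F [ 0.1 -0.2 -0.2] op 51.6 grip 62.9
shift mm [-240.7  -10.   172.4] turn [0.  0.1 0.3] shift in goal axes [-241.1   -8.7  171.9]
```

```bash
python3 -m inch '[{"xyz":[-40,-4,0],"angular":[0,0,0]},{"xyz":[-50,-4,0],"angular":[0,0,0]},{"xyz":[-55,-2,0],"angular":[0,0,0]},{"xyz":[-55,0,0],"angular":[0,0,0]},{"xyz":[-40,0,20],"angular":[0,0,0]},{"xyz":[0,0,45],"angular":[0,0,0]},{"xyz":[0,0,45],"angular":[0,0,0]},{"xyz":[0,0,40],"angular":[0,0,0]},{"xyz":[0,0,0],"angular":[0,0,0]},{"xyz":[0,0,0],"angular":[0,0,0]}]'
python3 - <<'E'
from h import *
YAW=np.deg2rad(2.4)
goto(.608,-.002,.032,True)
E
```

```text
time_s: 24.18
position: [0.6088, -0.0049, 0.0594]
tool_rot: [-0.058, 3.138, 0.0]
contact_force: [0.6, -0.5, -0.7]
opening: 0.052
grip_force: 63.0
t 24.18 pos [608.8  -4.9  59.4] F [ 0.6 -0.5 -0.7] op 52.0 grip 63.0
shift mm [ 0.7  2.9 27.4] turn [-0.   0.2  0.1] shift in goal axes [ 0.7  2.9 27.4]
```

```bash
python3 -m inch '[{"xyz":[0,3,15],"angular":[0,0,0]},{"xyz":[0,0,8],"angular":[0,0,0]},{"xyz":[0,0,4],"angular":[0,0,0]},{"xyz":[0,0,0],"angular":[0,0,0]}]'
python3 -m inch '[{"xyz":[0,0,0],"angular":[0,0,0]},{"xyz":[0,0,0],"angular":[0,0,0]},{"xyz":[0,0,0],"angular":[0,0,0]},{"xyz":[0,0,-30],"angular":[0,0,0]},{"xyz":[0,0,-50],"angular":[0,0,0]},{"xyz":[0,0,-50],"angular":[0,0,0]},{"xyz":[45,0,-50],"angular":[0,0,0]},{"xyz":[55,0,0],"angular":[0,0,0]},{"xyz":[55,0,0],"angular":[0,0,0]},{"xyz":[50,0,0],"angular":[0,0,0]}]' 76
python3 -m inch '[{"xyz":[35,-30,0],"angular":[0,0,0]},{"xyz":[0,-55,0],"angular":[0,0,0]},{"xyz":[0,-55,0],"angular":[0,0,0]},{"xyz":[-10,-55,0],"angular":[0,0,0]},{"xyz":[-10,-55,0],"angular":[0,0,0]},{"xyz":[-20,-55,0],"angular":[0,0,0]},{"xyz":[-15,-50,0],"angular":[0,0,0]},{"xyz":[-15,-30,0],"angular":[0,0,0]},{"xyz":[0,0,0],"angular":[0,0,0]}]' 85
python3 - <<'E'
from h import *
YAW=np.deg2rad(2.4)
goto(.458,-.405,.02,True)
c=shot('side','6');amber(c);d=shot('top','6')
a=cv2.resize(c['img'][110:360,130:330],(400,500),interpolation=cv2.INTER_CUBIC)
b=cv2.resize(d['img'][150:250,190:400],(400,190),interpolation=cv2.INTER_CUBIC)
cv2.imwrite('pics/c6.png',np.hstack([a,np.vstack([b,np.zeros((310,400,3),np.uint8)])])[:,:,::-1])
E
```

```text
time_s: 24.68
position: [0.6076, -0.0018, 0.0306]
tool_rot: [-0.058, 3.14, 0.0]
contact_force: [0.4, 0.5, -0.4]
opening: 0.0517
grip_force: 62.9
time_s: 25.92
position: [0.4039, -0.0094, 0.2072]
tool_rot: [-0.058, 3.139, -0.0]
contact_force: [0.8, -0.4, -0.0]
opening: 0.0757
grip_force: 0.0
time_s: 27.05
position: [0.4554, -0.3948, 0.2059]
tool_rot: [-0.055, 3.14, 0.0]
contact_force: [0.0, 0.6, -0.8]
opening: 0.0851
grip_force: 0.0
t 27.05 pos [ 455.4 -394.8  205.9] F [ 0.   0.6 -0.8] op 85.1 grip 0.0
shift mm [ -2.  -10.3 185.9] turn [0.  0.1 0. ] shift in goal axes [ -2.2 -10.3 185.9]
amber 327 225 34 7 144 centre [ 0.896 -0.018]
amber 244 258 21 20 303 centre [ 0.612 -0.261]
amber 219 291 23 24 383 centre [ 0.553 -0.404]
```

View pics/c6.png

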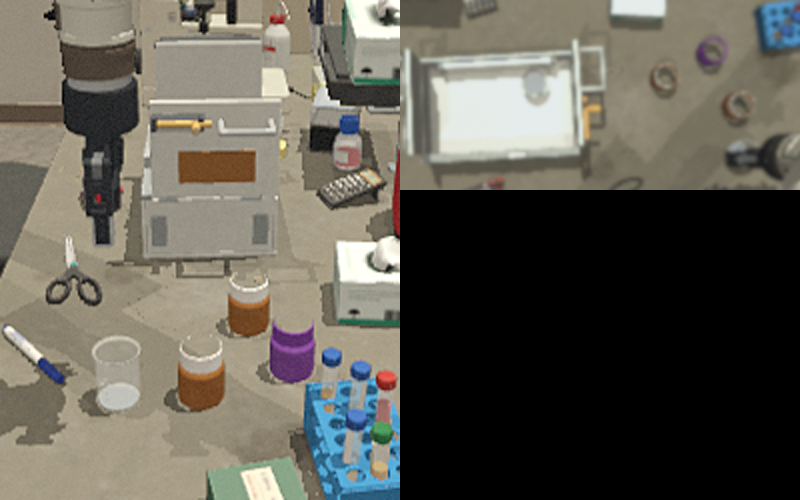

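```bash
python3 -m inch '[{"xyz":[-2,-10,40],"angular":[0,0,0]},{"xyz":[0,0,50],"angular":[0,0,0]},{"xyz":[0,0,50],"angular":[0,0,0]},{"xyz":[0,0,40],"angular":[0,0,0]},{"xyz":[0,0,4],"angular":[0,0,0]},{"xyz":[0,0,0],"angular":[0,0,0]},{"xyz":[0,0,0],"angular":[0,0,0]}]' 85
python3 -m inch '[{"xyz":[0,0,0],"angular":[0,0,0]},{"xyz":[0,0,0],"angular":[0,0,0]},{"xyz":[0,0,0],"angular":[0,0,0]},{"xyz":[0,0,0],"angular":[0,0,0]},{"xyz":[0,0,0],"angular":[0,0,0]}]' 30
python3 -m inch '[{"xyz":[0,0,-40],"angular":[0,0,0]},{"xyz":[0,0,-50],"angular":[0,0,0]},{"xyz":[20,0,-50],"angular":[0,0,0]},{"xyz":[25,20,-45],"angular":[0,0,0]},{"xyz":[20,50,0],"angular":[0,0,0]},{"xyz":[10,55,0],"angular":[0,0,0]},{"xyz":[0,55,0],"angular":[0,0,0]},{"xyz":[0,55,0],"angular":[0,0,0]},{"xyz":[0,55,0],"angular":[0,0,0]},{"xyz":[0,55,0],"angular":[0,0,0]}]'
python3 - <<'E'
from h import *
YAW=np.deg2rad(2.4)
goto(.602,.142,.03,True)
E
```

```text
time_s: 28.02
position: [0.4592, -0.4037, 0.0257]
tool_rot: [-0.059, 3.136, -0.005]
contact_force: [0.2, -0.2, 0.1]
opening: 0.0849
grip_force: 0.0
time_s: 28.65
position: [0.4584, -0.4035, 0.0245]
tool_rot: [-0.058, 3.138, -0.003]
contact_force: [-1.2, 0.9, 6.0]
opening: 0.0519
grip_force: 61.4
time_s: 29.9
position: [0.3691, -0.0591, 0.2079]
tool_rot: [-0.057, 3.14, 0.001]
contact_force: [1.1, 0.4, -0.5]
opening: 0.052
grip_force: 62.8
t 29.9 pos [369.1 -59.1 207.9] F [ 1.1  0.4 -0.5] op 52.0 grip 62.8
shift mm [-239.9  192.4  178.3] turn [0.  0.1 0.1] shift in goal axes [-239.8  192.8  177.9]
```

```bash
python3 -m inch '[{"xyz":[0,50,0],"angular":[0,0,0]},{"xyz":[0,50,0],"angular":[0,0,0]},{"xyz":[-20,50,0],"angular":[0,0,0]},{"xyz":[-50,42,0],"angular":[0,0,0]},{"xyz":[-55,0,0],"angular":[0,0,0]},{"xyz":[-55,0,0],"angular":[0,0,0]},{"xyz":[-55,0,0],"angular":[0,0,0]},{"xyz":[-5,0,40],"angular":[0,0,0]},{"xyz":[0,0,50],"angular":[0,0,0]},{"xyz":[0,0,0],"angular":[0,0,0]}]'
python3 - <<'E'
from h import *
YAW=np.deg2rad(2.4)
goto(.602,.142,.031,True)
E
```

```text
time_s: 31.15
position: [0.596, 0.1372, 0.1129]
tool_rot: [0.058, -3.13, 0.004]
contact_force: [-1.1, -0.5, -0.4]
opening: 0.0519
grip_force: 62.9
t 31.15 pos [596.  137.2 112.9] F [-1.1 -0.5 -0.4] op 51.9 grip 62.9
shift mm [-7.   4.8 81.8] turn [-0.1 -0.6  0.1] shift in goal axes [-6.1  4.6 81.9]
```

```bash
python3 -m inch '[{"xyz":[-4,4,35],"angular":[0,0,0]},{"xyz":[0,0,25],"angular":[0,0,0]},{"xyz":[0,0,13],"angular":[0,0,0]},{"xyz":[0,0,5],"angular":[0,0,0]},{"xyz":[0,0,0],"angular":[0,0,0]},{"xyz":[0,0,0],"angular":[0,0,0]}]'
python3 -m inch '[{"xyz":[0,0,0],"angular":[0,0,0]},{"xyz":[0,0,0],"angular":[0,0,0]},{"xyz":[0,0,0],"angular":[0,0,0]},{"xyz":[0,0,-30],"angular":[0,0,0]},{"xyz":[0,0,-50],"angular":[0,0,0]},{"xyz":[0,0,-50],"angular":[0,0,0]},{"xyz":[45,0,-50],"angular":[0,0,0]},{"xyz":[55,0,0],"angular":[0,0,0]},{"xyz":[55,0,0],"angular":[0,0,0]},{"xyz":[55,-20,0],"angular":[0,0,0]}]' 76
python3 -m inch '[{"xyz":[30,-55,0],"angular":[0,0,0]},{"xyz":[0,-60,0],"angular":[0,0,0]},{"xyz":[0,-60,0],"angular":[0,0,0]},{"xyz":[0,-60,0],"angular":[0,0,0]},{"xyz":[0,-60,0],"angular":[0,0,0]},{"xyz":[0,-60,0],"angular":[0,0,0]},{"xyz":[-30,-60,0],"angular":[0,0,0]},{"xyz":[-50,-60,0],"angular":[0,0,0]},{"xyz":[-50,-40,0],"angular":[0,0,0]},{"xyz":[0,0,0],"angular":[0,0,0]}]' 85
python3 - <<'E'
from h import *
YAW=np.deg2rad(2.4)
goto(.553,-.404,.02,True)
c=shot('side','7');amber(c);shot('top','7')
E
```

```text
time_s: 31.9
position: [0.6052, 0.1426, 0.0416]
tool_rot: [-0.058, 3.138, 0.001]
contact_force: [-0.1, 0.4, 0.0]
opening: 0.0521
grip_force: 62.9
time_s: 33.15
position: [0.3966, 0.1149, 0.2166]
tool_rot: [-0.061, 3.139, 0.001]
contact_force: [-0.6, 0.5, 1.2]
opening: 0.0757
grip_force: 0.0
time_s: 34.4
position: [0.5057, -0.3818, 0.2114]
tool_rot: [0.057, -3.139, -0.005]
contact_force: [-0.7, 0.6, -0.7]
opening: 0.0849
grip_force: 0.0
t 34.4 pos [ 505.7 -381.8  211.4] F [-0.7  0.6 -0.7] op 84.9 grip 0.0
shift mm [-46.9 -24.5 191.2] turn [ 0.2 -0.1  0.1] shift in goal axes [-46.5 -23.8 191.4]
amber 328 225 35 7 156 centre [ 0.901 -0.018]
amber 244 258 21 20 299 centre [ 0.612 -0.261]
amber 219 291 23 24 384 centre [ 0.553 -0.404]
```

```bash
python3 -m inch '[{"xyz":[-46,-24,40],"angular":[0,0,0]},{"xyz":[0,0,50],"angular":[0,0,0]},{"xyz":[0,0,0],"angular":[0,0,0]},{"xyz":[0,0,0],"angular":[0,0,0]}]' 85
python3 - <<'E'
from h import *
YAW=np.deg2rad(2.4)
goto(.553,-.404,.02,True)
E
```

```text
time_s: 35.0
position: [0.5484, -0.4008, 0.1318]
tool_rot: [-0.059, 3.137, -0.003]
contact_force: [0.3, -0.2, 0.4]
opening: 0.0855
grip_force: 0.0
t 35.0 pos [ 548.4 -400.8  131.8] F [ 0.3 -0.2  0.4] op 85.5 grip 0.0
shift mm [ -4.1  -3.2 111.9] turn [-0.1  0.2  0.1] shift in goal axes [ -4.5  -3.4 111.8]
```

```bash
python3 -m inch '[{"xyz":[-4,-3,30],"angular":[0,0,0]},{"xyz":[0,0,40],"angular":[0,0,0]},{"xyz":[0,0,30],"angular":[0,0,0]},{"xyz":[0,0,12],"angular":[0,0,0]},{"xyz":[0,0,0],"angular":[0,0,0]},{"xyz":[0,0,0],"angular":[0,0,0]}]' 85
python3 -m inch '[{"xyz":[0,0,0],"angular":[0,0,0]},{"xyz":[0,0,0],"angular":[0,0,0]},{"xyz":[0,0,0],"angular":[0,0,0]},{"xyz":[0,0,0],"angular":[0,0,0]},{"xyz":[0,0,0],"angular":[0,0,0]}]' 30
python3 -m inch '[{"xyz":[0,0,-40],"angular":[0,0,0]},{"xyz":[0,0,-50],"angular":[0,0,0]},{"xyz":[40,0,-50],"angular":[0,0,0]},{"xyz":[45,20,-45],"angular":[0,0,0]},{"xyz":[45,40,0],"angular":[0,0,0]},{"xyz":[40,45,0],"angular":[0,0,0]},{"xyz":[0,55,0],"angular":[0,0,0]},{"xyz":[0,55,0],"angular":[0,0,0]},{"xyz":[0,55,0],"angular":[0,0,0]},{"xyz":[0,55,0],"angular":[0,0,0]}]'
python3 - <<'E'
from h import *
YAW=np.deg2rad(2.4)
goto(.515,.138,.03,True)
E
```

```text
time_s: 35.75
position: [0.5539, -0.4048, 0.0193]
tool_rot: [-0.058, 3.136, -0.004]
contact_force: [-0.3, -0.0, 1.1]
opening: 0.0847
grip_force: 0.0
time_s: 36.38
position: [0.5534, -0.4043, 0.0179]
tool_rot: [-0.058, 3.138, -0.002]
contact_force: [0.0, 0.1, 6.4]
opening: 0.0523
grip_force: 63.9
time_s: 37.62
position: [0.3733, -0.0847, 0.1968]
tool_rot: [-0.057, 3.14, 0.001]
contact_force: [1.0, 0.1, -1.8]
opening: 0.0523
grip_force: 63.3
t 37.62 pos [373.3 -84.7 196.8] F [ 1.   0.1 -1.8] op 52.3 grip 63.3
shift mm [-149.6  217.3  167. ] turn [0.  0.  0.1] shift in goal axes [-149.4  217.6  166.8]
```

```bash
python3 - <<'E'
from h import *
crop(load('top7'),190,165,310,245,5,'t7')
E
```

```text
(no output)
```

View pics/t7.png

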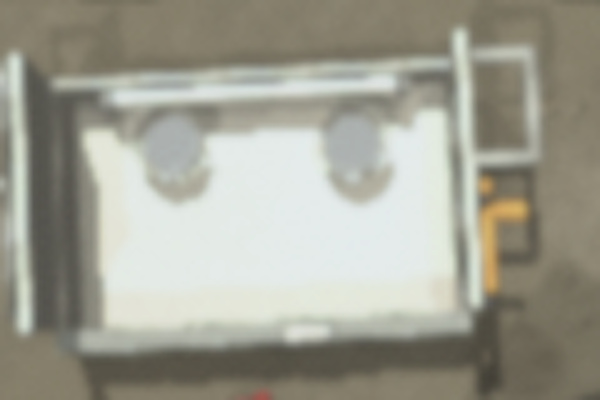

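```bash
python3 -m inch '[{"xyz":[0,55,0],"angular":[0,0,0]},{"xyz":[0,55,0],"angular":[0,0,0]},{"xyz":[0,55,0],"angular":[0,0,0]},{"xyz":[-35,52,0],"angular":[0,0,0]},{"xyz":[-55,0,0],"angular":[0,0,0]},{"xyz":[-55,0,0],"angular":[0,0,0]},{"xyz":[0,0,40],"angular":[0,0,0]},{"xyz":[0,0,50],"angular":[0,0,0]},{"xyz":[0,0,0],"angular":[0,0,0]},{"xyz":[0,0,0],"angular":[0,0,0]}]'
python3 - <<'E'
from h import *
YAW=np.deg2rad(2.4)
goto(.515,.138,.025,True)
E
```

```text
time_s: 38.88
position: [0.5116, 0.1359, 0.1085]
tool_rot: [-0.059, 3.139, 0.0]
contact_force: [0.9, -0.4, -1.7]
opening: 0.0524
grip_force: 63.6
t 38.88 pos [511.6 135.9 108.5] F [ 0.9 -0.4 -1.7] op 52.4 grip 63.6
shift mm [-3.3  1.9 83.5] turn [0.  0.1 0.1] shift in goal axes [-3.5  2.  83.5]
```

```bash
python3 -m inch '[{"xyz":[-2,2,40],"angular":[0,0,0]},{"xyz":[0,0,25],"angular":[0,0,0]},{"xyz":[0,0,12],"angular":[0,0,0]},{"xyz":[0,0,4],"angular":[0,0,0]},{"xyz":[0,0,2],"angular":[0,0,0]},{"xyz":[0,0,0],"angular":[0,0,0]},{"xyz":[0,0,0],"angular":[0,0,0]}]'
python3 - <<'E'
from h import *
goto(.515,.138,.025,True)
E
```

```text
time_s: 39.75
position: [0.5135, 0.1379, 0.025]
tool_rot: [-0.058, 3.139, 0.001]
contact_force: [0.1, -0.0, -0.9]
opening: 0.0525
grip_force: 63.6
t 39.75 pos [513.5 137.9  25. ] F [ 0.1 -0.  -0.9] op 52.5 grip 63.6
shift mm [-1.5  0.   0. ] turn [0.  0.1 0.1] shift in goal axes [-1.5  0.   0. ]
```

```bash
python3 -m inch '[{"xyz":[0,0,0],"angular":[0,0,0]},{"xyz":[0,0,0],"angular":[0,0,0]},{"xyz":[0,0,0],"angular":[0,0,0]},{"xyz":[0,0,-30],"angular":[0,0,0]},{"xyz":[0,0,-50],"angular":[0,0,0]},{"xyz":[0,0,-50],"angular":[0,0,0]},{"xyz":[45,0,-50],"angular":[0,0,0]},{"xyz":[55,0,0],"angular":[0,0,0]},{"xyz":[40,-20,0],"angular":[0,0,0]},{"xyz":[0,-50,0],"angular":[0,0,0]}]' 76
python3 -m inch '[{"xyz":[0,-60,0],"angular":[0,0,0]},{"xyz":[0,-60,0],"angular":[0,0,0]},{"xyz":[0,-60,0],"angular":[0,0,0]},{"xyz":[0,-60,0],"angular":[0,0,0]},{"xyz":[0,-60,0],"angular":[0,0,0]},{"xyz":[-30,-25,0],"angular":[0,0,0]},{"xyz":[-55,0,0],"angular":[0,0,0]},{"xyz":[-55,0,0],"angular":[0,0,0]},{"xyz":[0,0,0],"angular":[0,0,0]}]' 85
python3 - <<'E'
from h import *
YAW=np.deg2rad(2.4)
goto(.612,-.261,.02,True)
c=shot('side','8');amber(c);shot('top','8')
E
```

```text
time_s: 41.0
position: [0.3761, 0.0633, 0.2009]
tool_rot: [-0.068, 3.14, 0.001]
contact_force: [0.9, -0.8, 0.3]
opening: 0.0758
grip_force: 0.0
time_s: 42.12
position: [0.5335, -0.2564, 0.1987]
tool_rot: [-0.062, 3.141, 0.001]
contact_force: [-0.6, 0.3, -0.9]
opening: 0.085
grip_force: 0.0
t 42.12 pos [ 533.5 -256.4  198.7] F [-0.6  0.3 -0.9] op 85.0 grip 0.0
shift mm [-78.2  -7.9 178.8] turn [0.1 0.  0.3] shift in goal axes [-78.3  -7.4 178.7]
amber 328 225 35 7 156 centre [ 0.901 -0.018]
amber 244 258 21 20 303 centre [ 0.612 -0.261]
```

```bash
python3 -m inch '[{"xyz":[-40,-3,20],"angular":[0,0,0]},{"xyz":[-38,-3,40],"angular":[0,0,0]},{"xyz":[0,0,0],"angular":[0,0,0]},{"xyz":[0,0,0],"angular":[0,0,0]}]' 78
python3 - <<'E'
from h import *
YAW=np.deg2rad(2.4)
goto(.612,-.261,.02,True)
E
```

```text
time_s: 42.72
position: [0.6076, -0.2601, 0.1417]
tool_rot: [-0.057, 3.141, 0.0]
contact_force: [0.5, -0.6, 0.6]
opening: 0.078
grip_force: 0.0
t 42.73 pos [ 607.6 -260.1  141.7] F [ 0.5 -0.6  0.6] op 78.0 grip 0.0
shift mm [ -4.3  -1.1 121.7] turn [0.  0.  0.1] shift in goal axes [ -4.3  -1.1 121.7]
```

```bash
python3 -m inch '[{"xyz":[-3,-1,30],"angular":[0,0,0]},{"xyz":[0,0,45],"angular":[0,0,0]},{"xyz":[0,0,35],"angular":[0,0,0]},{"xyz":[0,0,12],"angular":[0,0,0]},{"xyz":[0,0,0],"angular":[0,0,0]},{"xyz":[0,0,0],"angular":[0,0,0]}]' 78
python3 -m inch '[{"xyz":[0,0,0],"angular":[0,0,0]},{"xyz":[0,0,0],"angular":[0,0,0]},{"xyz":[0,0,0],"angular":[0,0,0]},{"xyz":[0,0,0],"angular":[0,0,0]},{"xyz":[0,0,0],"angular":[0,0,0]}]' 30
python3 -m inch '[{"xyz":[0,0,-40],"angular":[0,0,0]},{"xyz":[0,0,-50],"angular":[0,0,0]},{"xyz":[40,0,-50],"angular":[0,0,0]},{"xyz":[50,0,-45],"angular":[0,0,0]},{"xyz":[55,0,0],"angular":[0,0,0]},{"xyz":[55,0,0],"angular":[0,0,0]},{"xyz":[40,40,0],"angular":[0,0,0]},{"xyz":[0,55,0],"angular":[0,0,0]},{"xyz":[0,55,0],"angular":[0,0,0]},{"xyz":[0,55,0],"angular":[0,0,0]}]'
python3 - <<'E'
from h import *
YAW=np.deg2rad(2.4)
goto(.521,-.006,.025,True)
E
```

```text
time_s: 43.48
position: [0.6136, -0.2617, 0.0219]
tool_rot: [-0.058, 3.136, -0.003]
contact_force: [-0.0, -0.0, -0.3]
opening: 0.078
grip_force: 0.0
time_s: 44.1
position: [0.6135, -0.2613, 0.021]
tool_rot: [-0.058, 3.137, -0.002]
contact_force: [0.9, 0.1, 6.9]
opening: 0.0525
grip_force: 63.8
time_s: 45.35
position: [0.3684, -0.0633, 0.1995]
tool_rot: [-0.057, 3.139, 0.0]
contact_force: [1.6, 0.8, -1.1]
opening: 0.0522
grip_force: 63.1
t 45.35 pos [368.4 -63.3 199.5] F [ 1.6  0.8 -1.1] op 52.2 grip 63.1
shift mm [-154.2   51.7  174.8] turn [0.  0.1 0.1] shift in goal axes [-154.5   51.9  174.5]
```

```bash
python3 -m inch '[{"xyz":[0,48,0],"angular":[0,0,0]},{"xyz":[-50,3,0],"angular":[0,0,0]},{"xyz":[-50,0,0],"angular":[0,0,0]},{"xyz":[-53,0,0],"angular":[0,0,0]},{"xyz":[0,0,45],"angular":[0,0,0]},{"xyz":[0,0,50],"angular":[0,0,0]},{"xyz":[0,0,0],"angular":[0,0,0]},{"xyz":[0,0,0],"angular":[0,0,0]}]'
python3 - <<'E'
from h import *
YAW=np.deg2rad(2.4)
goto(.521,-.006,.028,True)
E
```

```text
time_s: 46.35
position: [0.5209, -0.008, 0.1059]
tool_rot: [-0.058, 3.138, 0.0]
contact_force: [0.5, -0.0, -0.7]
opening: 0.0523
grip_force: 63.3
t 46.35 pos [520.9  -8.  105.9] F [ 0.5 -0.  -0.7] op 52.3 grip 63.3
shift mm [ 0.1  2.  77.9] turn [-0.   0.2  0.1] shift in goal axes [-0.1  2.  77.9]
```

```bash
python3 -m inch '[{"xyz":[0,2,40],"angular":[0,0,0]},{"xyz":[0,0,22],"angular":[0,0,0]},{"xyz":[0,0,11],"angular":[0,0,0]},{"xyz":[0,0,4],"angular":[0,0,0]},{"xyz":[0,0,1],"angular":[0,0,0]},{"xyz":[0,0,0],"angular":[0,0,0]},{"xyz":[0,0,0],"angular":[0,0,0]}]'
python3 -m inch '[{"xyz":[0,0,0],"angular":[0,0,0]},{"xyz":[0,0,0],"angular":[0,0,0]},{"xyz":[0,0,0],"angular":[0,0,0]},{"xyz":[0,0,-30],"angular":[0,0,0]},{"xyz":[0,0,-50],"angular":[0,0,0]},{"xyz":[0,0,-50],"angular":[0,0,0]},{"xyz":[45,0,-55],"angular":[0,0,0]},{"xyz":[55,0,-55],"angular":[0,0,0]},{"xyz":[40,-20,-35],"angular":[0,0,0]},{"xyz":[0,-50,0],"angular":[0,0,0]}]' 76
python3 -m inch '[{"xyz":[0,-55,0],"angular":[0,0,0]},{"xyz":[0,0,0],"angular":[0,0,0]}]' 32
python3 - <<'E'
from h import *
YAW=np.deg2rad(2.4)
goto(.6116,-.129,.3,True)
c=shot('side','9');amber(c);d=shot('top','9');crop(d,190,165,310,245,5,'t9')
E
```

```text
time_s: 47.22
position: [0.5205, -0.006, 0.027]
tool_rot: [-0.058, 3.139, 0.0]
contact_force: [0.7, -0.0, -1.0]
opening: 0.0521
grip_force: 63.3
time_s: 48.48
position: [0.3983, -0.0802, 0.2878]
tool_rot: [-0.065, 3.132, -0.002]
contact_force: [1.0, -0.5, -0.4]
opening: 0.076
grip_force: 0.0
time_s: 48.72
position: [0.4004, -0.1385, 0.2839]
tool_rot: [-0.049, 3.14, -0.001]
contact_force: [-0.6, 0.3, 0.1]
opening: 0.0407
grip_force: 0.0
t 48.73 pos [ 400.4 -138.5  283.9] F [-0.6  0.3  0.1] op 40.7 grip 0.0
shift mm [-211.4    2.9  -15.8] turn [-0.   0.1 -0.2] shift in goal axes [-211.4    2.1  -16.1]
amber 329 225 34 7 158 centre [ 0.902 -0.018]
```

View pics/t9.png

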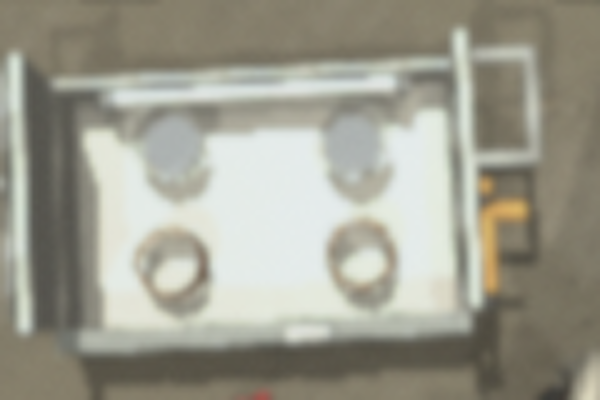

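```bash
python3 -m inch '[{"xyz":[-30,2,-16],"angular":[0,0,0]},{"xyz":[-60,0,0],"angular":[0,0,0]},{"xyz":[-60,0,0],"angular":[0,0,0]},{"xyz":[-60,0,0],"angular":[0,0,0]},{"xyz":[0,0,0],"angular":[0,0,0]},{"xyz":[0,0,0],"angular":[0,0,0]}]' 32
python3 - <<'E'
from h import *
YAW=np.deg2rad(2.4)
goto(.6116,-.129,.197,True)
E
```

```text
time_s: 49.58
position: [0.6102, -0.124, 0.2989]
tool_rot: [0.062, -3.139, -0.001]
contact_force: [-0.9, -0.6, -0.3]
opening: 0.0323
grip_force: 0.0
t 49.58 pos [ 610.2 -124.   298.9] F [-0.9 -0.6 -0.3] op 32.3 grip 0.0
shift mm [ -1.4  -5.2 101.9] turn [ 0.  -0.1  0.3] shift in goal axes [ -1.2  -5.1 101.9]
```

```bash
python3 -m inch '[{"xyz":[0,-5,30],"angular":[0,0,0]},{"xyz":[0,0,30],"angular":[0,0,0]},{"xyz":[0,0,30],"angular":[0,0,0]},{"xyz":[0,0,12],"angular":[0,0,0]},{"xyz":[0,0,0],"angular":[0,0,0]},{"xyz":[0,0,0],"angular":[0,0,0]}]' 32
python3 -m inch '[{"xyz":[0,0,0],"angular":[0,0,0]},{"xyz":[0,0,0],"angular":[0,0,0]},{"xyz":[0,0,0],"angular":[0,0,0]}]' 5
python3 -m inch '[{"xyz":[0,9.5,-3.5],"angular":[0,0,0]},{"xyz":[0,10,-3],"angular":[0,0,0]},{"xyz":[0,10,-2],"angular":[0,0,0]},{"xyz":[0,10,-1],"angular":[0,0,0]},{"xyz":[0,10.5,-0.5],"angular":[0,0,0]},{"xyz":[0,10,0.5],"angular":[0,0,0]},{"xyz":[0,10,1],"angular":[0,0,0]},{"xyz":[0,10,2],"angular":[0,0,0]},{"xyz":[0,10,3],"angular":[0,0,0]},{"xyz":[0,9.5,3.5],"angular":[0,0,0]}]'
python3 - <<'E'
from h import *
YAW=np.deg2rad(2.4)
goto(.604,.040,.124,True)
E
```

```text
time_s: 50.32
position: [0.6114, -0.1308, 0.2003]
tool_rot: [-0.058, 3.137, -0.001]
contact_force: [0.4, 0.4, 0.3]
opening: 0.0321
grip_force: 0.0
time_s: 50.7
position: [0.6114, -0.1305, 0.1989]
tool_rot: [-0.059, 3.138, 0.0]
contact_force: [-0.3, 1.6, 2.7]
opening: 0.0078
grip_force: 58.6
time_s: 51.95
position: [0.6071, -0.0306, 0.1983]
tool_rot: [-0.059, 3.14, 0.0]
contact_force: [-0.7, -2.8, 3.6]
opening: 0.0082
grip_force: 63.0
t 51.95 pos [607.1 -30.6 198.3] F [-0.7 -2.8  3.6] op 8.2 grip 63.0
shift mm [ 0.5 70.7 74.3] turn [0.  0.1 0.1] shift in goal axes [ 0.6 70.7 74.3]
```

```bash
python3 -m inch '[{"xyz":[0,9,4.5],"angular":[0,0,0]},{"xyz":[0,9,5],"angular":[0,0,0]},{"xyz":[0,8.5,6],"angular":[0,0,0]},{"xyz":[0,8,6.5],"angular":[0,0,0]},{"xyz":[0,7.5,7],"angular":[0,0,0]},{"xyz":[0,7,7.5],"angular":[0,0,0]},{"xyz":[0,6,8],"angular":[0,0,0]},{"xyz":[0,5.5,8.5],"angular":[0,0,0]},{"xyz":[0,5,9],"angular":[0,0,0]},{"xyz":[0,4,9.5],"angular":[0,0,0]}]'
python3 -m inch '[{"xyz":[0,1,5],"angular":[0,0,0]},{"xyz":[0,0,0],"angular":[0,0,0]},{"xyz":[0,0,0],"angular":[0,0,0]}]'
```

```text
time_s: 53.2
position: [0.6042, 0.0385, 0.1257]
tool_rot: [-0.059, 3.141, 0.0]
contact_force: [-4.0, -4.0, 25.2]
opening: 0.0078
grip_force: 69.2
time_s: 53.58
position: [0.6044, 0.0385, 0.1257]
tool_rot: [-0.057, 3.137, -0.002]
contact_force: [-10.1, -4.3, 22.5]
opening: 0.0078
grip_force: 67.0
```

```bash
python3 -m inch '[{"xyz":[0,0,0],"angular":[0,0,0]},{"xyz":[0,0,0],"angular":[0,0,0]},{"xyz":[0,0,-35],"angular":[0,0,0]},{"xyz":[0,0,-40],"angular":[0,0,0]},{"xyz":[35,-2,0],"angular":[0,0,0]},{"xyz":[35,0,0],"angular":[0,0,0]},{"xyz":[0,0,0],"angular":[0,0,0]},{"xyz":[0,0,0],"angular":[0,0,0]}]' 36
python3 - <<'E'
from h import *
YAW=np.deg2rad(2.4)
goto(.534,.034,.111,True)
E
```

```text
time_s: 54.58
position: [0.5353, 0.0349, 0.1962]
tool_rot: [-0.059, 3.139, 0.001]
contact_force: [-0.6, -0.5, 0.8]
opening: 0.0359
grip_force: 0.0
t 54.58 pos [535.3  34.9 196.2] F [-0.6 -0.5  0.8] op 35.9 grip 0.0
shift mm [ 1.5 -0.9 85.2] turn [0.  0.1 0.1] shift in goal axes [ 1.3 -0.8 85.2]
```

```bash
python3 -m inch '[{"xyz":[1,-1,40],"angular":[0,0,0]},{"xyz":[0,0,30],"angular":[0,0,0]},{"xyz":[0,0,12],"angular":[0,0,0]},{"xyz":[0,0,2],"angular":[0,0,0]},{"xyz":[0,0,0],"angular":[0,0,0]}]' 36
python3 -m inch '[{"xyz":[0,0,0],"angular":[0,0,0]},{"xyz":[0,0,0],"angular":[0,0,0]},{"xyz":[0,0,0],"angular":[0,0,0]}]' 10
python3 -m inch '[{"xyz":[10,0,0],"angular":[0,0,0]},{"xyz":[10,0,0],"angular":[0,0,0]},{"xyz":[8,0,0],"angular":[0,0,0]},{"xyz":[4,0,0],"angular":[0,0,0]},{"xyz":[3,0,0],"angular":[0,0,0]},{"xyz":[0,0,0],"angular":[0,0,0]},{"xyz":[0,0,0],"angular":[0,0,0]}]' 10
```

```text
time_s: 55.2
position: [0.5349, 0.0336, 0.1134]
tool_rot: [-0.058, 3.138, 0.0]
contact_force: [0.7, -0.2, -0.2]
opening: 0.0359
grip_force: 0.0
time_s: 55.58
position: [0.5347, 0.0353, 0.114]
tool_rot: [-0.06, 3.137, 0.006]
contact_force: [-1.0, 5.1, 3.4]
opening: 0.0119
grip_force: 58.5
time_s: 56.45
position: [0.5045, 0.0338, 0.1148]
tool_rot: [-0.06, 3.128, 0.005]
contact_force: [9.0, 5.4, -2.2]
opening: 0.0113
grip_force: 58.6
```

```bash
python3 -m inch '[{"xyz":[3,0,0],"angular":[0,0,0]},{"xyz":[0,0,0],"angular":[0,0,0]}]' 10
python3 -m inch '[{"xyz":[0,0,0],"angular":[0,0,0]},{"xyz":[0,0,0],"angular":[0,0,0]},{"xyz":[0,0,-40],"angular":[0,0,0]},{"xyz":[0,0,-60],"angular":[0,0,0]},{"xyz":[0,0,-60],"angular":[0,0,0]},{"xyz":[0,0,-30],"angular":[0,0,0]},{"xyz":[-30,55,0],"angular":[0,0,0]},{"xyz":[-30,60,0],"angular":[0,0,0]},{"xyz":[-30,60,0],"angular":[0,0,0]},{"xyz":[-10,55,0],"angular":[0,0,0]}]' 32
python3 - <<'E'
from h import *
YAW=np.deg2rad(2.4)
goto(.597,.271,.21,True)
E
```

```text
time_s: 56.7
position: [0.5043, 0.0337, 0.1156]
tool_rot: [-0.059, 3.122, 0.005]
contact_force: [15.5, 3.8, -5.1]
opening: 0.0114
grip_force: 58.5
time_s: 57.95
position: [0.5835, 0.2583, 0.3015]
tool_rot: [0.057, -3.141, 0.002]
contact_force: [0.6, -0.3, 0.6]
opening: 0.0317
grip_force: 0.0
t 57.95 pos [583.5 258.3 301.5] F [ 0.6 -0.3  0.6] op 31.7 grip 0.0
shift mm [-14.   12.3  91.4] turn [-0.1 -0.   0.1] shift in goal axes [-13.9  12.2  91.5]
```

```bash
python3 -m inch '[{"xyz":[-8,8,0],"angular":[0,0,0]},{"xyz":[0,0,0],"angular":[0,0,0]},{"xyz":[0,0,0],"angular":[0,0,0]}]' 32
python3 - <<'E'
from h import *
YAW=np.deg2rad(2.4)
goto(.597,.271,.21,True)
E
```

```text
time_s: 58.32
position: [0.5904, 0.2644, 0.3025]
tool_rot: [-0.057, 3.141, -0.001]
contact_force: [-0.7, 0.3, 0.5]
opening: 0.0318
grip_force: 0.0
t 58.33 pos [590.4 264.4 302.5] F [-0.7  0.3  0.5] op 31.8 grip 0.0
shift mm [-6.9  6.4 92.5] turn [-0.   0.   0.1] shift in goal axes [-6.9  6.3 92.5]
```

```bash
python3 -m inch '[{"xyz":[-7,6.5,0],"angular":[0,0,0]},{"xyz":[0,0,30],"angular":[0,0,0]},{"xyz":[0,0,30],"angular":[0,0,0]},{"xyz":[0,0,25],"angular":[0,0,0]},{"xyz":[0,0,8],"angular":[0,0,0]},{"xyz":[0,0,0],"angular":[0,0,0]},{"xyz":[0,0,0],"angular":[0,0,0]}]' 32
python3 -m inch '[{"xyz":[0,0,0],"angular":[0,0,0]},{"xyz":[0,0,0],"angular":[0,0,0]},{"xyz":[0,0,0],"angular":[0,0,0]}]' 5
python3 -m inch '[{"xyz":[0,-10.5,-3.5],"angular":[0,0,0]},{"xyz":[0,-10.5,-3],"angular":[0,0,0]},{"xyz":[0,-10.5,-2],"angular":[0,0,0]},{"xyz":[0,-11,-1],"angular":[0,0,0]},{"xyz":[0,-11,0],"angular":[0,0,0]},{"xyz":[0,-11,0.5],"angular":[0,0,0]},{"xyz":[0,-11,1.5],"angular":[0,0,0]},{"xyz":[0,-10.5,2.5],"angular":[0,0,0]},{"xyz":[0,-10.5,3.5],"angular":[0,0,0]},{"xyz":[0,-10,4],"angular":[0,0,0]}]'
```

```text
time_s: 59.2
position: [0.5979, 0.2716, 0.2107]
tool_rot: [-0.057, 3.139, 0.001]
contact_force: [-0.5, 0.4, -0.5]
opening: 0.0321
grip_force: 0.0
time_s: 59.58
position: [0.5977, 0.2716, 0.2092]
tool_rot: [-0.058, 3.14, -0.002]
contact_force: [-0.1, -3.3, -1.1]
opening: 0.0078
grip_force: 58.4
time_s: 60.82
position: [0.6024, 0.1644, 0.2084]
tool_rot: [-0.057, 3.137, -0.001]
contact_force: [2.8, 0.6, 4.6]
opening: 0.0074
grip_force: 60.7
```

```bash
python3 -m inch '[{"xyz":[0,-10,5],"angular":[0,0,0]},{"xyz":[0,-9.5,5.5],"angular":[0,0,0]},{"xyz":[0,-9,6.5],"angular":[0,0,0]},{"xyz":[0,-8.5,7],"angular":[0,0,0]},{"xyz":[0,-7.5,7.5],"angular":[0,0,0]},{"xyz":[0,-7,8.5],"angular":[0,0,0]},{"xyz":[0,-6.5,9],"angular":[0,0,0]},{"xyz":[0,-5.5,9.5],"angular":[0,0,0]},{"xyz":[0,-5,10],"angular":[0,0,0]},{"xyz":[0,-4,10],"angular":[0,0,0]}]'
python3 -m inch '[{"xyz":[0,-1,4],"angular":[0,0,0]},{"xyz":[0,0,0],"angular":[0,0,0]},{"xyz":[0,0,0],"angular":[0,0,0]}]'
```

```text
time_s: 62.08
position: [0.6053, 0.093, 0.1281]
tool_rot: [-0.058, 3.138, 0.0]
contact_force: [6.2, 3.0, 1.3]
opening: 0.0076
grip_force: 66.0
time_s: 62.45
position: [0.6054, 0.0925, 0.1265]
tool_rot: [-0.059, 3.136, 0.001]
contact_force: [1.9, 1.5, 12.4]
opening: 0.0078
grip_force: 67.1
```

```bash
python3 -m inch '[{"xyz":[0,0,4],"angular":[0,0,0]},{"xyz":[0,0,0],"angular":[0,0,0]}]'
python3 -m inch '[{"xyz":[0,0,0],"angular":[0,0,0]},{"xyz":[0,0,0],"angular":[0,0,0]},{"xyz":[0,0,-40],"angular":[0,0,0]},{"xyz":[0,0,-50],"angular":[0,0,0]},{"xyz":[40,0,0],"angular":[0,0,0]},{"xyz":[50,-40,0],"angular":[0,0,0]},{"xyz":[50,-50,0],"angular":[0,0,0]},{"xyz":[50,-50,0],"angular":[0,0,0]},{"xyz":[0,0,0],"angular":[0,0,0]}]' 32
python3 - <<'E'
from h import *
c=shot('top','10');s=shot('side','10')
h=cv2.cvtColor(c['img'],cv2.COLOR_RGB2HSV);v=h[...,2]
for r in range(192,240,2):print(r,' '.join('%3d'%x for x in v[r,148:190:2]))
a=cv2.resize(s['img'][130:250,170:290],(400,400),interpolation=cv2.INTER_CUBIC);b=cv2.resize(c['img'][165:245,145:305],(400,200),interpolation=cv2.INTER_CUBIC)
b2=cv2.resize(c['img'][190:240,145:195],(200,200),interpolation=cv2.INTER_CUBIC)
cv2.imwrite('pics/c10.png',np.hstack([a,np.vstack([b,np.hstack([b2,b2*0])])])[:,:,::-1])
goto(.48,.33,.12,True)
E
```

```text
time_s: 62.7
position: [0.6056, 0.0925, 0.1262]
tool_rot: [-0.059, 3.134, 0.001]
contact_force: [-4.5, 0.6, 27.2]
opening: 0.0076
grip_force: 68.7
time_s: 63.82
position: [0.4271, -0.0439, 0.2087]
tool_rot: [0.05, -3.136, 0.0]
contact_force: [0.2, 0.4, 0.5]
opening: 0.0318
grip_force: 0.0
192 130 127 128 130 130 132 132 131 131 130 133 131 131 125 124 121 113 118 124 132 133
194 130 127 126 129 132 134 132 129 131 133 133 131 129 123 120 123 130 135 134 134 134
196 130 128 127 129 131 132 131 130 132 128 123 116 109 104  93 102 130 135 133 132 133
198 132 131 128 130 130 127 125 116 113 106 103 104 107 106  77  86 123 133 134 132 133
200 131 131 129 126 115 104 100 103 110 124 138 155 166 123  77  77 121 132 133 133 131
202 133 132 129 117  92 108 133 154 168 169 176 168 167 135  67  66 117 132 133 131 132
204 134 136 135 121 104 152 172 168 169 167 166 166 165 145  68  76 105 129 132 132 132
206 132 134 134 124 106 153 165 166 167 166 166 166 165 147  83  91  98 125 132 132 132
208 131 133 132 130 114 139 165 167 166 165 166 164 160 150  95  88  93 122 133 133 133
210 133 134 134 13
[... 756 characters left out ...]
9  94  98 121 129
228 130 129 130 131 130 130 128  96  48  45  52  58  78  92 113 123  70  89  98 118 129
230 129 131 130 130 132 131 127 119  79  93 110 119 117 112 100  81  65  82  99 110 129
232 129 131 130 132 135 131 132 144 122 115 101  84  76  68  66  66  69  80 101 106 129
234 131 131 131 132 135 133 132 124 101  74  64  65  68  71  82  87 103 110 121 128 130
236 130 131 132 133 132 131 132 124 100  82  80  86 106 112 123 125 126 126 131 133 130
238 130 131 132 132 130 131 131 130 119 113 123 126 131 132 132 132 129 127 127 129 128
t 63.92 pos [431.  -42.1 209.5] F [0.1 0.6 0.4] op 32.3 grip 0.0
shift mm [-62.3 370.1  89.5] turn [ 0.  -0.1  0. ] shift in goal axes [-61.9 370.2  89.5]
```

View pics/c10.png

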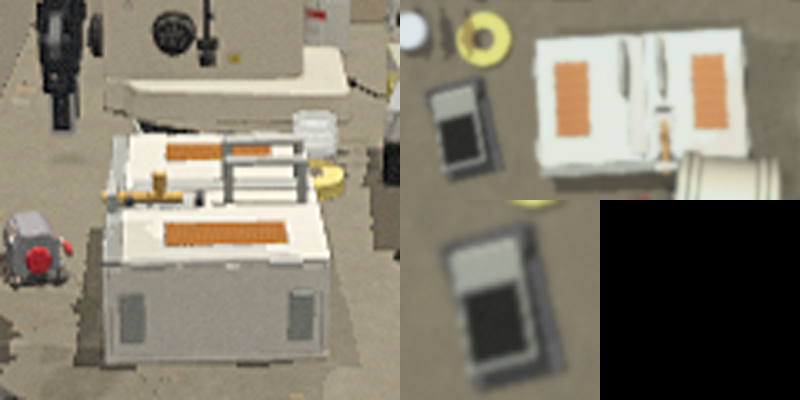

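```bash
python3 - <<'E'
from h import *
c=load('top10');s=load('side10')
for p,z in[((169.5,224),.054),((170.3,230.2),.06),((163.5,201.5),.03)]:print(onz(c,p,z).round(3))
p=onz(c,(169.5,224),.054);goto(p[0],p[1],.12,True)
E
```

```text
[0.49  0.338 0.054]
[0.467 0.334 0.06 ]
[0.576 0.369 0.03 ]
t 63.92 pos [431.  -42.1 209.5] F [0.1 0.6 0.4] op 32.3 grip 0.0
shift mm [-72.5 378.1  89.5] turn [ 0.  -0.1  0. ] shift in goal axes [-72.1 378.2  89.5]
```

```bash
python3 -m inch '[{"xyz":[0,50,0],"angular":[0,0,0]},{"xyz":[0,55,0],"angular":[0,0,0]},{"xyz":[0,55,0],"angular":[0,0,0]},{"xyz":[0,55,0],"angular":[0,0,0]},{"xyz":[-20,55,0],"angular":[0,0,0]},{"xyz":[-25,55,0],"angular":[0,0,0]},{"xyz":[-25,53,0],"angular":[0,0,0]},{"xyz":[0,0,40],"angular":[0,0,0]},{"xyz":[0,0,30],"angular":[0,0,0]},{"xyz":[0,0,0],"angular":[0,0,0]}]' 0
python3 - <<'E'
from h import *
goto(.488,.338,.056,True)
E
```

```text
time_s: 65.18
position: [0.4855, 0.3389, 0.1361]
tool_rot: [0.062, -3.135, 0.007]
contact_force: [0.6, -0.2, 0.2]
opening: 0.0
grip_force: 0.0
t 65.17 pos [485.5 338.9 136.1] F [ 0.6 -0.2  0.2] op 0.0 grip 0.0
shift mm [-2.9 -0.7 80.1] turn [-0.3 -0.3  0.3] shift in goal axes [-2.4 -1.  80.1]
```

```bash
python3 -m inch '[{"xyz":[-2,0,40],"angular":[0,0,0]},{"xyz":[0,0,30],"angular":[0,0,0]},{"xyz":[0,0,8],"angular":[0,0,0]},{"xyz":[0,0,6],"angular":[0,0,0]},{"xyz":[0,0,0],"angular":[0,0,0]}]' 0
python3 -m inch '[{"xyz":[0,0,5],"angular":[0,0,0]},{"xyz":[0,0,5],"angular":[0,0,0]},{"xyz":[0,0,4],"angular":[0,0,0]},{"xyz":[0,0,4],"angular":[0,0,0]},{"xyz":[0,0,0],"angular":[0,0,0]}]' 0
```

```text
time_s: 65.8
position: [0.4911, 0.3398, 0.0581]
tool_rot: [-0.059, 3.138, 0.003]
contact_force: [-0.9, 0.7, 1.9]
opening: 0.0
grip_force: 1.1
time_s: 66.42
position: [0.4891, 0.3392, 0.0386]
tool_rot: [0.059, -3.14, -0.001]
contact_force: [-3.8, 0.0, 6.0]
opening: -0.0002
grip_force: 3.5
```

```bash
python3 -m inch '[{"xyz":[0,0,3],"angular":[0,0,0]},{"xyz":[0,0,3],"angular":[0,0,0]},{"xyz":[0,0,2],"angular":[0,0,0]},{"xyz":[0,0,0],"angular":[0,0,0]}]' 0
python3 -m inch '[{"xyz":[0,0,2],"angular":[0,0,0]},{"xyz":[0,0,0],"angular":[0,0,0]}]' 0
```

```text
time_s: 66.92
position: [0.4889, 0.3391, 0.0334]
tool_rot: [-0.059, 3.141, 0.002]
contact_force: [-8.9, -3.2, 21.8]
opening: 0.0001
grip_force: 10.6
time_s: 67.18
position: [0.489, 0.3392, 0.0331]
tool_rot: [-0.059, 3.14, 0.003]
contact_force: [-11.3, -4.3, 30.1]
opening: -0.0
grip_force: 15.1
```

At the stop (22 then 30 N with no further travel). Hold, then release and retreat.

```bash
python3 -m inch '[{"xyz":[0,0,0],"angular":[0,0,0]},{"xyz":[0,0,0],"angular":[0,0,0]},{"xyz":[0,0,0],"angular":[0,0,0]},{"xyz":[0,0,0],"angular":[0,0,0]},{"xyz":[0,0,0],"angular":[0,0,0]},{"xyz":[0,0,0],"angular":[0,0,0]},{"xyz":[0,0,0],"angular":[0,0,0]},{"xyz":[0,0,0],"angular":[0,0,0]}]' 0
python3 -m inch '[{"xyz":[0,0,-8],"angular":[0,0,0]},{"xyz":[0,0,-10],"angular":[0,0,0]},{"xyz":[0,0,-15],"angular":[0,0,0]},{"xyz":[0,0,-40],"angular":[0,0,0]},{"xyz":[0,0,-50],"angular":[0,0,0]},{"xyz":[30,0,-50],"angular":[0,0,0]},{"xyz":[50,0,0],"angular":[0,0,0]},{"xyz":[0,0,0],"angular":[0,0,0]},{"xyz":[0,0,0],"angular":[0,0,0]}]' 0
python3 - <<'E'
from h import *
c=shot('top','11');a=load('top10');s=shot('side','11');b=load('side10')
d=lambda p,q,r:np.abs(p['img'].astype(int)-q['img'])[r].mean().round(2)
print(d(c,a,np.s_[195:236,150:185]),d(c,a,np.s_[175:215,195:290]),d(s,b,np.s_[165:245,200:275]))
print(c['img'][224,150:186:2,0],a['img'][224,150:186:2,0])
E
```

```text
time_s: 68.18
position: [0.489, 0.3392, 0.0331]
tool_rot: [-0.059, 3.14, 0.003]
contact_force: [-13.3, -4.3, 30.2]
opening: -0.0
grip_force: 15.0
time_s: 69.3
position: [0.4101, 0.3357, 0.2012]
tool_rot: [-0.059, 3.14, -0.001]
contact_force: [-0.2, 0.2, -0.6]
opening: -0.0001
grip_force: 0.0
2.9 2.74 4.57
[133 132 131 131 132 134  87  43  43  44  42  39  40  82  92  64  86  90] [131 131 131 131 131 133  87  43  44  44  42  42  43  90  98  64  88  97]
```

```bash
python3 - <<'E'
from h import *
s,b=load('side11'),load('side10')
D=np.abs(s['img'].astype(int)-b['img']).max(2)
ys,xs=np.nonzero(D[165:245,200:275]>40);print(len(ys),ys.min()+165,ys.max()+165,xs.min()+200,xs.max()+200) if len(ys) else print(0)
print(D[184:194,200:225].mean(),D[300:330,160:200].mean())
E
```

```text
0
3.092 3.390833333333333
```

Nothing has shifted; handing in.

```bash
python3 -c "
from bench import env
print(env.job_done())"
```

```text
the job is handed in; nothing more can be done
None
```

The job is handed in: both beakers and both jars are in the chest, both leaves are shut with the bolt shot home, and the treadle was pressed to its stop, held for about a second and let up. The judge gave no verdict.

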